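# Stack the sorted parcel trays, turned end for end

### The arm

A 7-joint arm with a two-finger parallel gripper is mounted at the origin on the work surface. World frame = base frame: x ahead of the robot, y to its left, z up, the work surface at z = 0. Lengths are in m, angles in rad, forces in N, time in s.
With the tool pointing down it reaches from about 0.425 to 0.875 m from the base axis. Payload 4.7 kg.
Tool frame: the origin (TCP) lies at the very end of the fingers, on their centre line; the grasp point (between the pads) lies 19 mm behind it (grip_point_offset is the distance from the TCP to the grasp point, in m); x points along the fingers, z is the direction in which the jaws open and shut, and the axes are right-handed (so a half turn about x gives the same grasp; the last joint's range is limited). The gripper opens to 87 mm and grips with 3 to 60 N. Pads are 19 mm wide; open, the fingers measure 117 mm over their backs; the gripper's body (75 mm by 190 mm) begins 51 mm behind the grasp point.
Start: joints at [1.287, 0.321, -0.07, 1.45, 0.023, 1.371, -0.057], TCP at [0.191, -0.621, 0.186] pointing down, gripper open.
Joint ranges: [-2.86, 2.86], [-0.3, 2.09], [-1.38, 1.24], [0.06, 2.45], [-1.56, 4.7], [0.09, 2.05], [-2.69, 2.69]. Speed limits (rad/s): [2.57, 2.57, 3.14, 3.14, 3.14, 3.14, 3.14].

### API

Orientations are given as a rotation vector (axis times angle).
In Python, from bench import get_state, get_image, calibration, close_job, grip_point_offset gives the robot as it stands.
- The arm moves only by the tool play_rows, never from a script. Its argument "targets" is a list of rows, each an object with "claw": the closure, from 0 (fully open) to 1 (shut); "linear": the shift along the tool's x, y, z as a fraction of full scale, a list of three; "rotation": the turn, a rotation vector about the tool's x, y, z as a fraction of full scale, a list of three. In form: [{"claw": claw, "linear": [x, y, z], "rotation": [wx, wy, wz]}, ...]. A call has 1 to 10 rows; each row shifts and turns the pose as measured when the row begins, along the tool's axes as they then stand; what a row does not reach is not made up. Full scale, the value 1, is 2.5 cm for a shift and 90 degrees for a turn. A row lasts 1/12 s, in which the tool goes at most 41.7 mm and 7.16 degrees, less where a joint would pass 70% of its speed; a pose out of reach is approached as far as the arm can. A call with a number of a shift or a turn outside -1 to 1 is refused whole. A call with a gripper value outside its range is refused whole. The fingers move at their own pace and stop on an object; "newtons" is the grip in N (left out, the last holds). Time passes only in rows, so rows that do not move let the fingers close. It gives the time, the measured TCP pose, the force and the opening at its end, in the units of the state.
- get_state(): the state, without advancing time (a new reading comes with each control period).
- get_image(name): name is "side" or "top"; returns the picture (384x512x3 uint8, blue, green, red); there is no depth.
- calibration(name): a dict with "fx", "fy", "cx", "cy" (pixels), "rvec" (rotation vector, rad) and "tvec" (3), from world to camera coordinates, as OpenCV has them. Camera axes: x right, y down, z forward; pixel columns grow to the right and rows downward; lengths in m; the calibration is good to about 2 mm. A picture is of the moment at which its call begins. calibration takes no time and is no camera call.
- close_job(): hands the job in, once; it reports no verdict.
The state is a dict: "time": time; "joint_positions": joint angles; "qd": joint speeds; "joint_torque": joint torques, N m; "position": TCP position; "tool_rot": TCP orientation; "ft_force": force on the tool from outside, world axes, zero at the start; "torque": the same for the moment, N m; "grip_width": opening from 0.0 (shut) to 1.0 (fully open).
Only numpy, scipy, OpenCV 4.12 (cv2) and the standard library are available. Lean on these libraries where they do the work, as an engineer would, in place of code of your own. Each camera call takes 0.05 s, during which the arm holds its last target. There are 200 camera calls.

### The job

The sorted parcel trays at the letter-box counter are full: stack the blue and the green tray, in either order, on the grey tray, each turned end for end from the one below so that its feet sit in the seats of the lip below and the trays do not nest down onto the parcels. The yellow label ends then stand out on alternate sides of the stack. Set them down gently, keep every parcel in its tray, leave the grey tray where it stands and do not push the big carton, tape roll or pen pot about.

Things in the scene. Friction and masses are not known exactly. Their poses are not given: they have to be found in the camera images.
- grey_tray: Grey open plastic stack-and-nest tray, the bottom of the stack. 196 mm long (own x), 136 wide (own y), 66 high; origin at the centre of the underside, z up; own +x points to the LABEL END with its sloping yellow label plate (reaches x = 107), the other end is plain. Ends only 28 high, floor 3 thick. 0.2 to 0.42 kg plus two parcels of 0.06 kg, loose on the counter.
- grey_tray_grip (a point): Middle of the top edge (x = 0, y = 0, z = 50 mm) of the grey tray's grip wall: a wall 10 mm thick, 90 wide across the middle of the tray, faces looking along the tray's x, standing on a hollow foot 21 thick whose top is at z = 17; 35 mm free beside it before the parcels. All three trays have it: grip it from above, fingertips above z = 17, closing along the tray's x.
- grey_tray_label (a point): Centre of the grey tray's yellow label plate (x = 98.5, z = 21 mm in the tray's frame).
- grey_tray_lip (a point): Middle of the grey tray's rim (x = 0, y = 0, z = 66 mm). Along both long rims runs an inward lip (y = +-53 to +-65 mm, top z = 66) with two sunk seats 28 long at x = -80 and +20 (top z = 60) and two gaps 32 long at x = -40 and +60. A tray set on it the same way round drops its feet through the gaps and lands on the parcels: wrong.
- blue_tray: Blue tray to be stacked, same model and mass as the grey one; origin centre of underside, +x to the yellow label end. Properly stacked (half a turn from the tray below), its origin is 54 mm above the lower tray's origin and 20 mm from it towards the lower tray's PLAIN end (lower x = -20, y = 0); its feet then rest in the four seats, play about +-6 mm in x, +-5 in y.
- blue_tray_grip (a point): Middle of the top edge of the blue tray's grip wall (x = 0, y = 0, z = 50 mm in its frame).
- blue_tray_label (a point): Centre of the blue tray's yellow label plate (x = 98.5, z = 21 mm in its frame).
- green_tray: Green tray to be stacked, same model, mass and stacking offsets as the blue one; origin centre of underside, +x to the yellow label end. Every tray's tub is 96 mm wide below z = 30 mm, with four feet 16 mm long at x = -40 and +60 mm, y = +-48 to +-60, soles at z = 6 mm, which rest in the seats of the lip below.
- green_tray_grip (a point): Middle of the top edge of the green tray's grip wall (x = 0, y = 0, z = 50 mm in its frame).
- green_tray_label (a point): Centre of the green tray's yellow label plate (x = 98.5, z = 21 mm in its frame).
- grey_parcel1: Small brown carton in the compartment at the label end of the grey tray, 40 x 78 x 34 mm high, loose on the tray floor; origin centre of the underside.
- grey_parcel2: Small white carton with a blue band in the compartment at the plain end of the grey tray, 40 x 78 x 34 mm high, loose on the tray floor; origin centre of the underside.
- blue_parcel1: Small brown carton in the compartment at the label end of the blue tray, 40 x 78 x 34 mm high, loose on the tray floor; origin centre of the underside.
- blue_parcel2: Small white carton with a blue band in the compartment at the plain end of the blue tray, 40 x 78 x 34 mm high, loose on the tray floor; origin centre of the underside.
- green_parcel1: Small brown carton in the compartment at the label end of the green tray, 40 x 78 x 34 mm high, loose on the tray floor; origin centre of the underside.
- green_parcel2: Small white carton with a blue band in the compartment at the plain end of the green tray, 40 x 78 x 34 mm high, loose on the tray floor; origin centre of the underside.
- big_carton: bystander: brown carton 80 x 130 x 75 mm high on the far part of the counter; origin centre of the underside
- tape_roll: bystander: roll of tan packing tape lying flat, 104 mm across, 48 mm high; origin centre of the underside
- pen_pot: bystander: dark round pot of pens, 74 mm across, 90 mm high, pens to 150 mm; origin centre of the underside

How it is judged:
By the outcome, as a careful person would: the job done as asked, in the order asked, and still so for the second after the job is handed in, with the robot touching nothing.
It also fails if it takes over 64 s, if anything falls off the work surface, if the arm or the gripper's body presses on something with over 40 N, if the wrist force passes 120 N, or if a joint passes its speed limit or range.

## Working session

There is one attempt and no reset: what is moved stays moved. The work goes in short steps, Python scripts to look and compute and a tool call to move; the robot and the scene stay as the last step left them, time stands still between calls to the robot, and variables do not carry over. Pictures are saved under pics/ and viewed, about 8 in all and at most 12, crops included, and the job is handed in when it is done.

Besides the shell and the picture viewer there is one more tool, called after "Request:" in YAML: its name, and indented under it one key for each argument. play_rows: Moves the arm, as the interface text tells. Shift numbers are shares of 2.5 cm and turn numbers shares of 90 degrees, none past 1 either way. Its arguments: {"type":"object","properties":{"targets":{"type":"array"},"newtons":{"type":"number"}},"required":["targets"]}

```bash
ls; mkdir -p pics; python3 - <<'E'
from bench import *
import cv2,numpy as np
s=get_state()
for k,v in s.items(): print(k,np.round(v,3))
print(grip_point_offset)
for n in("top","side"):
    cv2.imwrite(f"pics/{n}0.png",cv2.resize(get_image(n),None,fx=1.5,fy=1.5)); print(n,calibration(n))
E
```

```text
pics
time 0.0
joint_positions [ 1.287  0.322 -0.07   1.452  0.023  1.371 -0.057]
qd [ 0.    -0.001  0.     0.     0.     0.002  0.   ]
joint_torque [ 1.0000e-03 -4.9128e+01 -4.0300e-01 -3.1253e+01 -6.4000e-02  4.4000e-02
  0.0000e+00]
position [ 0.19  -0.621  0.185]
tool_rot [ 0.988  1.337 -0.986]
ft_force [ 0.169 -0.462 -0.448]
torque [-0.016  0.044 -0.003]
grip_width 1.004
0.0187
top {'fx': 438.64335044535267, 'fy': 438.64335044535267, 'cx': 253.86190892876206, 'cy': 191.50865720533542, 'rvec': array([ 2.15383625, -2.02165484,  0.23685001]), 'tvec': array([-0.02328287,  0.58023096,  1.08252668])}
side {'fx': 447.6251348896556, 'fy': 447.6251348896556, 'cx': 257.35118225716434, 'cy': 185.4056195761954, 'rvec': array([ 0.81384391, -2.3500117 ,  1.2874137 ]), 'tvec': array([0.44431576, 0.22279301, 0.89839251])}
```

View pics/top0.png

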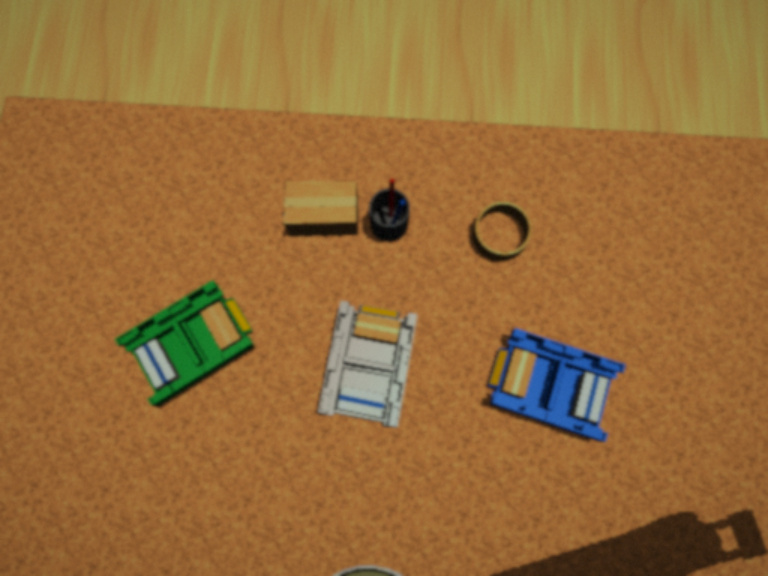

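View pics/side0.png

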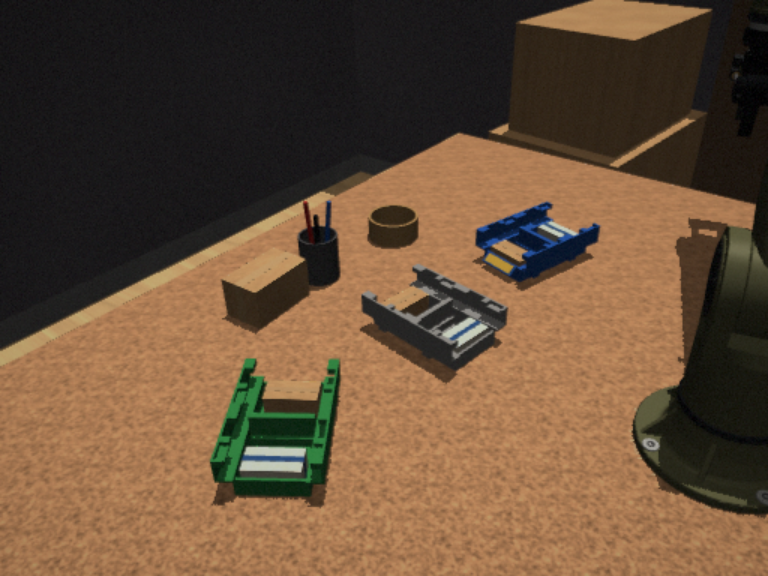

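The top view shows the green tray at about (185,343), grey at (368,363) and blue at (555,383) in the 1.5x picture. The label ends are green to the lower right of far, grey far (up), blue left. Next I take enlarged crops for the rim corners.

```bash
python3 - <<'E'
from bench import *
import cv2,numpy as np
im=cv2.imread
I=get_image("top"); cv2.imwrite("pics/top_raw.png",I)
t=[]
for (x,y) in((70,186),(192,196),(316,213)):
    c=cv2.resize(I[y:y+84,x:x+110],(396,300),interpolation=cv2.INTER_CUBIC); t.append(c)
t.append(np.zeros_like(t[0]))
cv2.imwrite("pics/mos.png",np.vstack([np.hstack(t[:2]),np.hstack(t[2:])]))
E
```

```text
(no output)
```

View pics/mos.png

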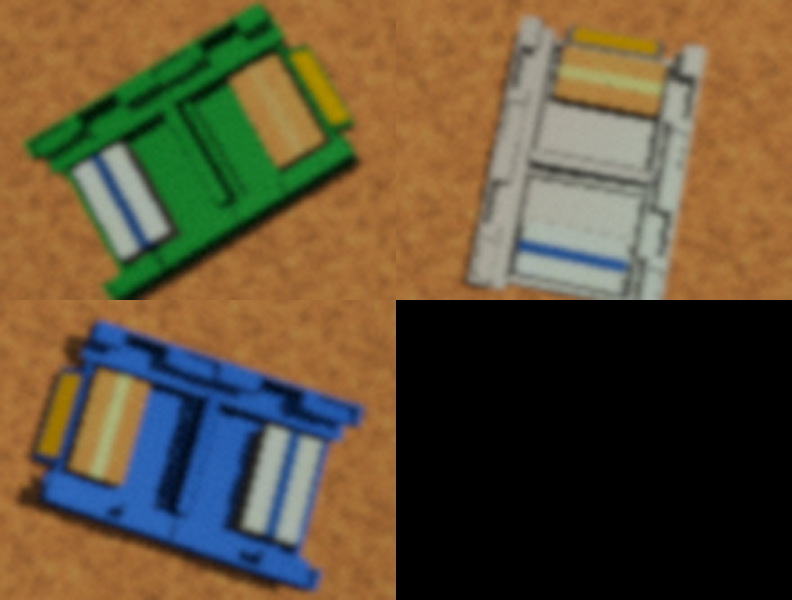

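The mosaic (scale 3.6) shows all rim corners clearly, for example green (27,148), (265,8), (355,155) and blue (97,322), (362,408), (315,590), (45,500) in its tile. Now I fit the poses to the corners and cross-check them in the side view.

```bash
cat > h.py <<'E'
from bench import *
import cv2,numpy as np
from scipy.optimize import least_squares
def proj(n,P):
    c=calibration(n); K=np.array([[c['fx'],0,c['cx']],[0,c['fy'],c['cy']],[0,0,1]])
    return cv2.projectPoints(np.float64(P),c['rvec'],c['tvec'],K,None)[0][:,0]
def world(p,M):
    c,s=np.cos(p[2]),np.sin(p[2]); M=np.float64(M)
    z=p[3] if len(p)>3 else 0
    return np.c_[p[0]+c*M[:,0]-s*M[:,1],p[1]+s*M[:,0]+c*M[:,1],M[:,2]+z]
R=np.array([[.098,.068,.066],[.098,-.068,.066],[-.098,-.068,.066],[-.098,.068,.066]])
def fit(n,px,p0,M=R): return least_squares(lambda p:(proj(n,world(p,M))-px).ravel(),p0)
def hull(P,shape): 
    m=np.zeros(shape,np.uint8); cv2.fillConvexPoly(m,cv2.convexHull(np.round(P*16).astype(np.int32)),1,cv2.LINE_AA,4); return m
E
python3 - <<'E'
from h import *
S=np.array([3.6,300/84])
cl={'green':np.array([[265,8],[355,155],[112,297],[27,148]])/S+[70,186],
'grey':np.array([[344,303],[418,315],[398,425],[320,412]])/1.5,
'blue':(np.array([[45,500],[97,322],[362,408],[315,590]]) -[0,300])/S+[316,213]}
init={'green':(.6,.25,-1),'grey':(.6,0,0),'blue':(.55,-.3,1.3)}
# own +y corner first
I={n:get_image(n) for n in('top','side')}
for k,px in cl.items():
    r=fit('top',px,init[k]); print(k,np.round(r.x,4),np.degrees(r.x[2]).round(1),'res',np.round(r.fun,1))
    for n in I:
        f=I[n]
        o=proj(n,world(r.x,np.vstack([R,[[.0985,0,.021],[0,.045,.05],[0,-.045,.05]]])))
        I[n]=cv2.resize(f,None,fx=1,fy=1)
        for q in o: cv2.circle(I[n],tuple(int(v) for v in np.round(q*16)),24,(255,0,255),-1,cv2.LINE_AA,4)
cv2.imwrite('pics/chk.png',np.vstack([cv2.resize(I['top'][180:300,60:430],(800,260)),cv2.resize(I['side'][120:340,130:410],(433,340)) @ np.eye(3) if 0 else cv2.copyMakeBorder(cv2.resize(I['side'][120:340,130:410],(433,340)),0,0,0,367,0)]))
for n,p in(('carton',(318,192,.075)),('pot',(390,205,.09)),('tape',(502,230,.048))):
    r=least_squares(lambda w:(proj('top',[[w[0],w[1],p[2]]])[0]-np.array(p[:2])/1.5),[.8,0]); print(n,r.x.round(3))
E
```

```text
green [ 0.4632  0.3455 -0.9433] -54.0 res [-0.2 -1.4  0.2  0.6  0.4  2.  -0.4 -1.3]
grey [ 0.4482  0.0233 -0.1204] -6.9 res [-1.1 -1.7  0.7 -0.5  0.7  1.7 -0.4  0.3]
blue [ 0.4322 -0.2985  1.3089] 75.0 res [-0.4  0.2 -0.1 -0.4  0.2 -0.3  0.3  0.5]
carton [0.749 0.138]
pot [0.726 0.006]
tape [ 0.707 -0.2  ]
```

View pics/chk.png

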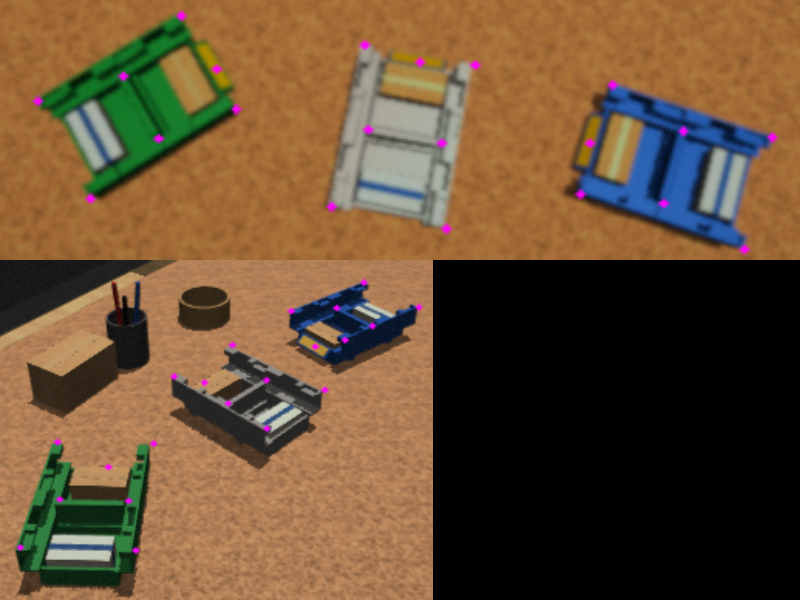

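The reprojections sit on the corners in both views, so the poses hold for the approach. Next I work out the approach to the blue tray.

```bash
cat >> h.py <<'E'
from scipy.spatial.transform import Rotation as Ro
def target(yawdeg):
    # tool x down, tool z (jaws) at yaw
    a=np.radians(yawdeg); z=np.array([np.cos(a),np.sin(a),0]); x=np.array([0,0,-1.]); return Ro.from_matrix(np.c_[x,np.cross(z,x),z])
def go(x,y,z,yaw):
    s=get_state(); C=Ro.from_rotvec(s['tool_rot']); J=C.as_matrix()[:,2]
    T=target(yaw); d=np.array([x,y,z])-s['position']
    print('t',round(s['time'],2),'pos',np.round(s['position'],4),'jawyaw',np.degrees(np.arctan2(J[1],J[0])).round(1),'F',np.round(s['ft_force'],1),'w',round(s['grip_width']*87,1),'q',np.round(s['joint_positions'],2))
    print('rot units total',np.round((C.inv()*T).as_rotvec()/(np.pi/2),3),'lin units now-axes',np.round(C.inv().apply(d)/.025,2),'lin units after turn',np.round(T.inv().apply(d)/.025,2))
E
python3 - <<'E'
from h import *
go(.4322,-.2985,.12,75); go(.4322,-.2985,.12,-105)
E
```

```text
t 0.25 pos [ 0.1906 -0.6211  0.1856] jawyaw -72.9 F [-0.1 -0.8  0.1] w 87.4 q [ 1.29  0.32 -0.07  1.45  0.02  1.37 -0.06]
rot units total [-1.644e+00 -0.000e+00 -1.000e-03] lin units now-axes [ 2.63 13.02 -9.5 ] lin units after turn [ 2.62 -5.99 14.97]
t 0.25 pos [ 0.1906 -0.6211  0.1856] jawyaw -72.9 F [-0.1 -0.8  0.1] w 87.4 q [ 1.29  0.32 -0.07  1.45  0.02  1.37 -0.06]
rot units total [ 0.356 -0.     0.   ] lin units now-axes [ 2.63 13.02 -9.5 ] lin units after turn [  2.62   5.99 -14.97]
```

Request:
play_rows:
  targets:
    - {"claw": 0,"linear": [0,0,0],"rotation": [0.071,0,0]}
    - {"claw": 0,"linear": [0,0,0],"rotation": [0.071,0,0]}
    - {"claw": 0,"linear": [0,0,0],"rotation": [0.071,0,0]}
    - {"claw": 0,"linear": [0,0,0],"rotation": [0.071,0,0]}
    - {"claw": 0,"linear": [0,0,0],"rotation": [0.071,0,0]}
    - {"claw": 0,"linear": [0,0.35,-0.9],"rotation": [0,0,0]}
    - {"claw": 0,"linear": [0,0.35,-0.9],"rotation": [0,0,0]}
    - {"claw": 0,"linear": [0,0.35,-0.9],"rotation": [0,0,0]}
    - {"claw": 0,"linear": [0,0.35,-0.9],"rotation": [0,0,0]}
    - {"claw": 0,"linear": [0,0.35,-0.9],"rotation": [0,0,0]}

```text
time: 1.08
position: [0.2593, -0.5265, 0.1822]
tool_rot: [1.426, 1.056, -1.432]
ft_force: [-0.4, -0.5, 0.3]
grip_width: 1.002
```

```bash
python3 - <<'E'
from h import *
go(.4322,-.2985,.12,-105)
# silhouette refinement, top view (arm still clear of grey/green)
I=get_image('top'); cv2.imwrite('pics/t2.png',I)
H=cv2.cvtColor(I,cv2.COLOR_BGR2HSV); h,s,v=cv2.split(H)
M=np.vstack([R,R*[1,1,.030/.066]])
M2=np.vstack([M]+[[[a*.098,b*.048,0]] for a in(1,-1) for b in(1,-1)])
m={'green':(h>45)&(h<80)&(s>120),'blue':(h>100)&(h<125)&(s>140),'grey':(s<60)&(v>90)}
for k,p0,c in(('green',(.4632,.3455,-.9433),(124,228)),('grey',(.4482,.0233,-.1204),(246,242)),('blue',(.4322,-.2985,1.3089),(371,256))):
    z=np.zeros(I.shape[:2],np.uint8); z[c[1]-50:c[1]+50,c[0]-56:c[0]+56]=m[k][c[1]-50:c[1]+50,c[0]-56:c[0]+56]
    n,L,st,_=cv2.connectedComponentsWithStats(z); keep=[i for i in range(1,n) if st[i,4]>25]; z=np.isin(L,keep).astype(np.uint8)
    hp=cv2.convexHull(np.argwhere(z)[:,::-1].astype(np.int32)); w=np.zeros_like(z); cv2.fillConvexPoly(w,hp,1)
    f=lambda p:(cv2.GaussianBlur(hull(proj('top',world(p,M2)),z.shape).astype(float),(0,0),1.5)-cv2.GaussianBlur(w.astype(float),(0,0),1.5)).ravel()
    from scipy.optimize import minimize
    r=minimize(lambda q:(f(np.array(p0)+np.array(q)*[.01,.01,.1])**2).sum(),[0,0,0],method='Nelder-Mead',options=dict(xatol=1e-2,initial_simplex=[[-.5,-.5,-.5],[1,0,0],[0,1,0],[0,0,1]]))
    p=np.array(p0)+r.x*[.01,.01,.1]; print(k,p.round(4),np.degrees(p[2]).round(1),'cost',round(r.fun,1),'area',int(w.sum()),int(hull(proj('top',world(p,M2)),z.shape).sum()))
E
```

```text
t 1.08 pos [ 0.2593 -0.5265  0.1822] jawyaw -107.3 F [-0.4 -0.5  0.3] w 87.2 q [ 1.11  0.19 -0.05  1.62  0.01  1.34 -0.82]
rot units total [-0.026 -0.     0.004] lin units now-axes [  2.47   3.91 -10.76] lin units after turn [  2.49   4.32 -10.6 ]
green [ 0.4661  0.3507 -0.9364] -53.6 cost 45.1 area 4146 4388
grey [ 0.4495  0.0278 -0.12  ] -6.9 cost 11.0 area 4089 4186
blue [ 0.4332 -0.2986  1.3126] 75.2 cost 68.5 area 4249 4542
```

Request:
play_rows:
  targets:
    - {"claw": 0,"linear": [0.2,0.41,-1],"rotation": [-0.026,0,0]}
    - {"claw": 0,"linear": [0.2,0.41,-1],"rotation": [0,0,0]}
    - {"claw": 0,"linear": [0.2,0.41,-1],"rotation": [0,0,0]}
    - {"claw": 0,"linear": [0.2,0.41,-1],"rotation": [0,0,0]}
    - {"claw": 0,"linear": [0.2,0.41,-1],"rotation": [0,0,0]}
    - {"claw": 0,"linear": [0.2,0.41,-1],"rotation": [0,0,0]}
    - {"claw": 0,"linear": [0.2,0.41,-1],"rotation": [0,0,0]}
    - {"claw": 0,"linear": [0.2,0.41,-1],"rotation": [0,0,0]}
    - {"claw": 0,"linear": [0.2,0.41,-1],"rotation": [0,0,0]}
    - {"claw": 0,"linear": [0.2,0.41,-0.9],"rotation": [0,0,0]}

```text
time: 1.97
position: [0.4304, -0.3029, 0.1319]
tool_rot: [1.395, 1.077, -1.399]
ft_force: [-0.5, -0.9, -0.4]
grip_width: 1.0
```

```bash
python3 - <<'E'
from h import *
go(.4326,-.2985,.024,-104.9)
E
```

```text
t 1.97 pos [ 0.4304 -0.3029  0.1319] jawyaw -104.8 F [-0.5 -0.9 -0.4] w 87.0 q [ 0.82  0.11 -0.28  1.82  0.03  1.22 -1.29]
rot units total [0.001 0.001 0.001] lin units now-axes [ 4.32  0.05 -0.2 ] lin units after turn [ 4.32  0.04 -0.19]
```

Request:
play_rows:
  targets:
    - {"claw": 0.62,"linear": [0,0.05,-0.2],"rotation": [0,0,0]}
    - {"claw": 0.62,"linear": [0,0,0],"rotation": [0,0,0]}
    - {"claw": 0.62,"linear": [0,0,0],"rotation": [0,0,0]}
    - {"claw": 0.62,"linear": [0.5,0,0],"rotation": [0,0,0]}
    - {"claw": 0.62,"linear": [0.5,0,0],"rotation": [0,0,0]}
    - {"claw": 0.62,"linear": [0.5,0,0],"rotation": [0,0,0]}
    - {"claw": 0.62,"linear": [0.5,0,0],"rotation": [0,0,0]}

```text
time: 2.55
position: [0.4349, -0.2995, 0.081]
tool_rot: [1.393, 1.072, -1.394]
ft_force: [-0.0, 0.5, -0.0]
grip_width: 0.558
```

```bash
python3 - <<'E'
from h import *
go(.4326,-.2985,.024,-104.9)
I=cv2.resize(get_image('side')[110:200,290:420],(520,360),interpolation=cv2.INTER_CUBIC)
J=cv2.resize(get_image('top')[200:310,300:440],(560,440))[:,:280*2]
cv2.imwrite('pics/a1.png',np.hstack([cv2.resize(I,(433,300)),cv2.resize(J,(367,300))]))
E
```

```text
t 2.55 pos [ 0.4349 -0.2995  0.081 ] jawyaw -104.6 F [-0.   0.5 -0. ] w 48.5 q [ 0.81  0.15 -0.28  1.88  0.05  1.11 -1.32]
rot units total [ 0.003  0.002 -0.002] lin units now-axes [ 2.28 -0.11 -0.02] lin units after turn [ 2.28 -0.1  -0.01]
```

View pics/a1.png

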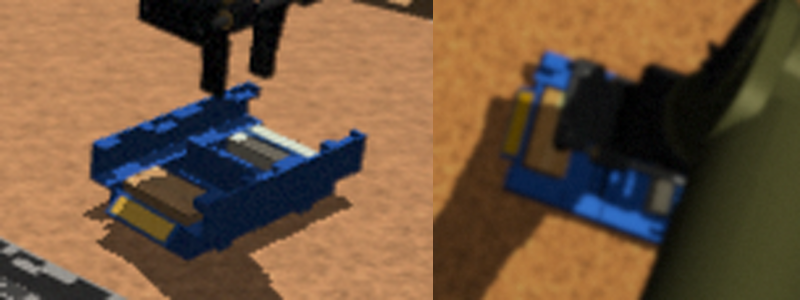

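The fingers straddle the blue grip wall, at (190,150) in the side crop, and are aligned along the tray. I descend and grip.

Request:
play_rows:
  targets:
    - {"claw": 0.62,"linear": [0,-0.1,0],"rotation": [0,0,0]}
    - {"claw": 0.62,"linear": [0,0,0],"rotation": [0,0,0]}
    - {"claw": 0.62,"linear": [0,0,0],"rotation": [0,0,0]}
    - {"claw": 0.62,"linear": [0.5,0,0],"rotation": [0,0,0]}
    - {"claw": 0.62,"linear": [0.5,0,0],"rotation": [0,0,0]}
    - {"claw": 0.62,"linear": [0.5,0,0],"rotation": [0,0,0]}
    - {"claw": 0.62,"linear": [0.5,0,0],"rotation": [0,0,0]}
    - {"claw": 0.62,"linear": [0.27,0,0],"rotation": [0,0,0]}
    - {"claw": 0.62,"linear": [0,0,0],"rotation": [0,0,0]}

```text
time: 3.4
position: [0.4322, -0.3051, 0.0265]
tool_rot: [1.397, 1.061, -1.398]
ft_force: [-0.7, -0.6, 0.6]
grip_width: 0.377
```

```bash
python3 - <<'E'
from h import *
go(.4326,-.2985,.024,-104.9)
E
```

```text
t 3.4 pos [ 0.4322 -0.3051  0.0265] jawyaw -105.1 F [-0.7 -0.6  0.6] w 32.8 q [ 0.81  0.21 -0.28  1.93  0.07  0.99 -1.33]
rot units total [-0.002  0.005 -0.006] lin units now-axes [ 0.1  -0.05 -0.26] lin units after turn [ 0.1  -0.05 -0.26]
```

Request:
play_rows:
  targets:
    - {"claw": 0.62,"linear": [0.05,-0.05,-0.25],"rotation": [0,0.005,-0.006]}
    - {"claw": 1,"linear": [0,0,0],"rotation": [0,0,0]}
    - {"claw": 1,"linear": [0,0,0],"rotation": [0,0,0]}
    - {"claw": 1,"linear": [0,0,0],"rotation": [0,0,0]}
    - {"claw": 1,"linear": [0,0,0],"rotation": [0,0,0]}
    - {"claw": 1,"linear": [0,0,0],"rotation": [0,0,0]}
    - {"claw": 1,"linear": [0,0,0],"rotation": [0,0,0]}
  newtons: 40

```text
time: 3.98
position: [0.4352, -0.2996, 0.029]
tool_rot: [1.401, 1.069, -1.397]
ft_force: [0.1, 0.2, -0.0]
grip_width: 0.041
```

```bash
python3 - <<'E'
from h import *
go(.4326,-.2985,.024,-104.9)
E
```

```text
t 3.98 pos [ 0.4352 -0.2996  0.029 ] jawyaw -105.0 F [ 0.1  0.2 -0. ] w 3.6 q [ 0.81  0.21 -0.28  1.93  0.07  1.01 -1.34]
rot units total [-0.002  0.001 -0.003] lin units now-axes [ 0.2  -0.11 -0.02] lin units after turn [ 0.2  -0.11 -0.02]
```

```bash
python3 - <<'E'
from h import *
I=get_image('side')[110:200,290:420]
go(.4326,-.2985,.024,-104.9)
cv2.imwrite('pics/a2.png',cv2.resize(I,(780,540),interpolation=cv2.INTER_CUBIC))
E
```

```text
t 4.03 pos [ 0.4353 -0.2996  0.029 ] jawyaw -105.0 F [-0.2 -0.4  0.5] w 2.0 q [ 0.81  0.21 -0.28  1.93  0.07  1.01 -1.34]
rot units total [-0.002  0.001 -0.003] lin units now-axes [ 0.2  -0.12 -0.02] lin units after turn [ 0.2  -0.11 -0.02]
```

View pics/a2.png

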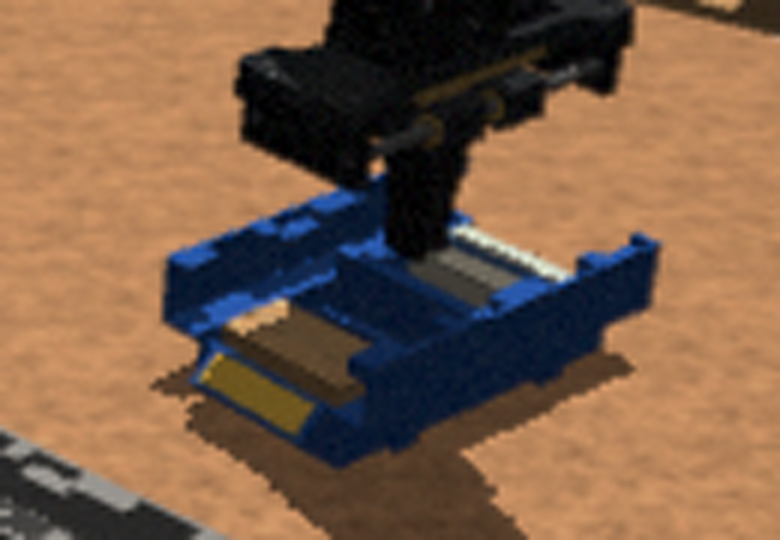

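The jaws closed fully and the fingers, at (415,250), stand on the plain-end side of the wall, whose top edge runs from (345,262) to (460,320). The grasp missed, so I locate the wall against the reprojection.

```bash
python3 - <<'E'
from h import *
s=get_state(); tc=s['position']
def c(P): return np.round((proj('side',P)-[290,110])*6,0).tolist()
print('tcp',c([tc]))
p=(.4328,-.2985,1.311)
W=[[0,.045,.05],[0,-.045,.05]]
for dx in(-.03,-.02,-.01,0,.01,.02): print(dx,c(world(p,np.array(W)+[dx,0,0])))
print('rims',c(world(p,R)))
print('rims top',np.round(proj('top',world(p,R)),1).tolist())
print('cam', {n:(-cv2.Rodrigues(calibration(n)['rvec'])[0].T@calibration(n)['tvec']).round(3) for n in('top','side')})
E
```

```text
tcp [[403.0, 312.0]]
-0.03 [[525.0, 293.0], [385.0, 226.0]]
-0.02 [[511.0, 300.0], [371.0, 231.0]]
-0.01 [[496.0, 306.0], [357.0, 237.0]]
0 [[482.0, 312.0], [343.0, 243.0]]
0.01 [[467.0, 319.0], [329.0, 249.0]]
0.02 [[453.0, 325.0], [314.0, 255.0]]
rims [[375.0, 368.0], [167.0, 255.0], [447.0, 144.0], [661.0, 240.0]]
rims top [[328.1, 269.0], [342.8, 218.6], [416.7, 242.6], [403.8, 294.4]]
cam {'top': array([ 0.308, -0.01 ,  1.189]), 'side': array([-0.068,  0.77 ,  0.676])}
```

```bash
python3 - <<'E'
from h import *
print('a1 tip mid seen (361,135.7), fingers (354,138),(368,133.4); predicted',proj('side',[[.4349,-.2995,z] for z in(.081,.1,.11)]).round(1).tolist())
print('now seen (359.2,152)',proj('side',[[.4353,-.2996,z] for z in(.029,.048,.06)]).round(1).tolist())
I=get_image('side'); cv2.imwrite('pics/a3raw.png',I)
I=I[135:180,335:385]; cv2.imwrite('pics/a3.png',np.clip(cv2.resize(I,(660,594),interpolation=cv2.INTER_CUBIC).astype(float)*2.2,0,255))
E
```

```text
a1 tip mid seen (361,135.7), fingers (354,138),(368,133.4); predicted [[359.0, 146.3], [359.7, 140.3], [360.1, 137.2]]
now seen (359.2,152) [[357.2, 162.1], [357.8, 156.4], [358.2, 152.7]][ WARN:0@0.588] global loadsave.cpp:1063 imwrite_ Unsupported depth image for selected encoder is fallbacked to CV_8U.
```

View pics/a3.png

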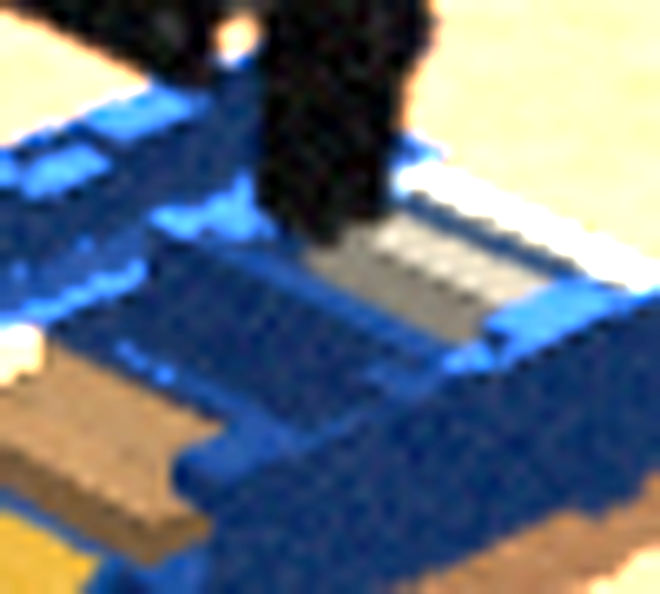

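```bash
python3 - <<'E'
from h import *
print(proj('side',[[.1906,-.6211,z] for z in(.186,.2,.215,.23)]).round(1).tolist())
I=cv2.imread('pics/side0.png'); g=cv2.cvtColor(I,cv2.COLOR_BGR2GRAY)
for y in range(80,170,6): print(y/1.5, ''.join('#' if v<38 else '.' for v in g[y,700:768:3]))
E
```

```text
[[490.8, 96.4], [492.0, 91.8], [493.3, 86.9], [494.7, 81.8]]
53.333333333333336 #######################
57.333333333333336 #######################
61.333333333333336 #######################
65.33333333333333 #######################
69.33333333333333 #######################
73.33333333333333 #######################
77.33333333333333 ..#####################
81.33333333333333 #######################
85.33333333333333 .######################
89.33333333333333 #######################
93.33333333333333 #######################
97.33333333333333 #######################
101.33333333333333 #######################
105.33333333333333 #######################
109.33333333333333 #######################
```

The visible finger ends lie about 10 px higher than the reported TCP projects, in both this view and the previous one. So the fingertips are roughly 25–30 mm higher than reported and closed above the wall. I reopen and descend further in small checked steps.

Request:
play_rows:
  targets:
    - {"claw": 0.6,"linear": [0,-0.1,0],"rotation": [0,0,0]}
    - {"claw": 0.6,"linear": [0,0,0],"rotation": [0,0,0]}
    - {"claw": 0.6,"linear": [0,0,0],"rotation": [0,0,0]}
    - {"claw": 0.6,"linear": [0,0,0],"rotation": [0,0,0]}
    - {"claw": 0.6,"linear": [0,0,0],"rotation": [0,0,0]}
    - {"claw": 0.6,"linear": [0.35,0,0],"rotation": [0,0,0]}
    - {"claw": 0.6,"linear": [0.35,0,0],"rotation": [0,0,0]}
    - {"claw": 0.6,"linear": [0.25,0,0],"rotation": [0,0,0]}
    - {"claw": 0.6,"linear": [0,0,0],"rotation": [0,0,0]}

```text
time: 4.83
position: [0.4322, -0.299, 0.0026]
tool_rot: [1.401, 1.069, -1.398]
ft_force: [0.1, 0.5, -0.8]
grip_width: 0.393
```

```bash
python3 - <<'E'
from h import *
go(.4326,-.2985,.0,-104.9)
I=get_image('side'); 
I=I[125:185,325:405]; cv2.imwrite('pics/a4.png',np.clip(cv2.resize(I,(800,600),interpolation=cv2.INTER_CUBIC).astype(float)*2.2,0,255).astype(np.uint8))
E
```

```text
t 4.83 pos [ 0.4322 -0.299   0.0026] jawyaw -105.1 F [ 0.1  0.5 -0.8] w 34.2 q [ 0.8   0.24 -0.28  1.95  0.08  0.95 -1.34]
rot units total [-0.002  0.001 -0.003] lin units now-axes [ 0.1   0.01 -0.02] lin units after turn [ 0.1   0.01 -0.02]
```

View pics/a4.png

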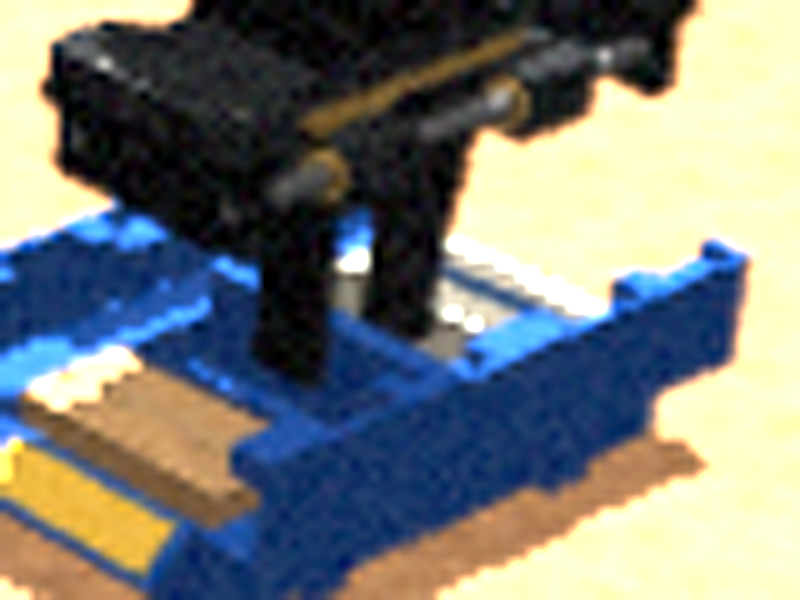

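Viewed so far: 7 pictures. The fingers now straddle the wall, with the front tip at (293,380) and the rear one at (400,330), and the measured force is nil. A few mm deeper, then close.

Request:
play_rows:
  targets:
    - {"claw": 0.6,"linear": [0.15,0,0],"rotation": [0,0,0]}
    - {"claw": 0.6,"linear": [0.15,0,0],"rotation": [0,0,0]}
    - {"claw": 1,"linear": [0,0,0],"rotation": [0,0,0]}
    - {"claw": 1,"linear": [0,0,0],"rotation": [0,0,0]}
    - {"claw": 1,"linear": [0,0,0],"rotation": [0,0,0]}
    - {"claw": 1,"linear": [0,0,0],"rotation": [0,0,0]}
    - {"claw": 1,"linear": [0,0,0],"rotation": [0,0,0]}
    - {"claw": 1,"linear": [0,0,0],"rotation": [0,0,0]}
  newtons: 40

```text
time: 5.55
position: [0.4327, -0.2986, -0.0055]
tool_rot: [1.401, 1.069, -1.397]
ft_force: [-0.4, -1.3, -1.8]
grip_width: 0.115
```

```bash
python3 - <<'E'
from h import *
go(.4326,-.2985,.0,-6.9)
s=get_state(); print(s['torque'])
p=(.4328,-.2985,1.311)
print('front finger tip seen (354.3,163) at z_rep .0026',proj('side',world(p,[[.024,0,z] for z in(.0,.02,.03,.04)])).round(1).tolist())
E
```

```text
t 5.55 pos [ 0.4327 -0.2986 -0.0055] jawyaw -105.0 F [-0.4 -1.3 -1.8] w 10.0 q [ 0.8   0.25 -0.28  1.96  0.08  0.94 -1.35]
rot units total [-1.091  0.003 -0.002] lin units now-axes [-0.22 -0.   -0.  ] lin units after turn [-0.22  0.01 -0.  ]
[-0.06849662  0.01345796 -0.03410444]
front finger tip seen (354.3,163) at z_rep .0026 [[351.1, 173.6], [351.7, 167.7], [352.0, 164.7], [352.3, 161.7]]
```

Gripped: the opening is 10.0 mm, exactly the wall thickness, so the reported z is about 30 mm low. The tray now stands at z=0 with a reported TCP z of -0.0055. I lift and turn.

Request:
play_rows:
  targets:
    - {"claw": 1,"linear": [-0.2,0,0],"rotation": [0,0,0]}
    - {"claw": 1,"linear": [-0.3,0,0],"rotation": [0,0,0]}
    - {"claw": 1,"linear": [-0.5,0,0],"rotation": [0,0,0]}
    - {"claw": 1,"linear": [-0.5,0,0],"rotation": [0,0,0]}
    - {"claw": 1,"linear": [-0.5,0,0],"rotation": [-0.03,0,0]}
    - {"claw": 1,"linear": [-0.5,0,0],"rotation": [-0.05,0,0]}
    - {"claw": 1,"linear": [-0.5,0,0],"rotation": [-0.06,0,0]}
    - {"claw": 1,"linear": [-0.5,0,0],"rotation": [-0.07,0,0]}
    - {"claw": 1,"linear": [-0.5,0,0],"rotation": [-0.07,0,0]}
    - {"claw": 1,"linear": [-0.3,0,0],"rotation": [-0.07,0,0]}

```text
time: 6.38
position: [0.4263, -0.2954, 0.1052]
tool_rot: [0.979, 1.349, -0.979]
ft_force: [0.3, -0.2, -4.4]
grip_width: 0.114
```

Request:
play_rows:
  targets:
    - {"claw": 1,"linear": [0,0,0],"rotation": [-0.07,0,0]}
    - {"claw": 1,"linear": [0,0,0],"rotation": [-0.07,0,0]}
    - {"claw": 1,"linear": [0,0,0],"rotation": [-0.07,0,0]}
    - {"claw": 1,"linear": [0,0,0],"rotation": [-0.07,0,0]}
    - {"claw": 1,"linear": [0,0,0],"rotation": [-0.07,0,0]}
    - {"claw": 1,"linear": [0,0,0],"rotation": [-0.07,0,0]}
    - {"claw": 1,"linear": [0,0,0],"rotation": [-0.07,0,0]}
    - {"claw": 1,"linear": [0,0,0],"rotation": [-0.07,0,0]}
    - {"claw": 1,"linear": [0,0,0],"rotation": [-0.06,0,0]}
    - {"claw": 1,"linear": [0,0,0],"rotation": [-0.04,0,0]}

```text
time: 7.22
position: [0.4242, -0.2949, 0.1114]
tool_rot: [0.133, 1.574, -0.131]
ft_force: [-0.4, -0.4, -3.0]
grip_width: 0.112
```

```bash
python3 - <<'E'
from h import *
I=get_image('top'); cv2.imwrite('pics/b1raw.png',I)
J=get_image('side'); cv2.imwrite('pics/b1side.png',J)
go(.4289,.0287,.0985,-6.9)
cv2.imwrite('pics/b1.png',np.hstack([cv2.resize(I[180:330,180:430],(500,300)),cv2.resize(J[120:240,290:410],(300,300))]))
E
```

```text
t 7.32 pos [ 0.4243 -0.2949  0.1114] jawyaw -9.9 F [ 0.1 -0.5 -3.7] w 9.6 q [ 0.93  0.12 -0.4   1.86  0.05  1.18  0.34]
rot units total [-0.033 -0.005 -0.   ] lin units now-axes [ 0.54 12.78 -2.03] lin units after turn [ 0.51 12.87 -1.37]
```

View pics/b1.png

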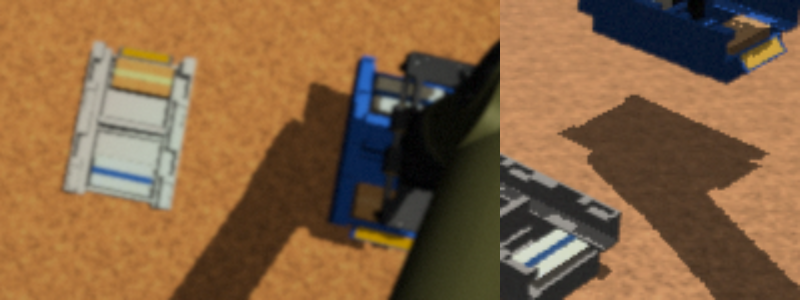

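Blue is held level with its label towards the robot and both parcels inside. Picture 8: its rim corners are about (365,58) and (330,222), and the grey tray is undisturbed at (130,125). I refine grey by sub-pixel edge sampling in this picture.

```bash
cat >> h.py <<'E'
def edgefit(I,n,p,E,chan=1,sign=None,half=.014,z=0):
    # E: list of (samples Nx3 model, outward model dir) ; returns fitted (x,y,yaw)
    g=cv2.GaussianBlur(cv2.cvtColor(I,cv2.COLOR_BGR2HSV)[:,:,chan].astype(np.float32),(0,0),.7)
    t=np.linspace(-half,half,57); p=np.array(p,float)
    for it in range(4):
        rows=[];rep=[]
        for S,d in E:
            prof=[]
            for q in S:
                u=proj(n,world((*p,z),q+np.outer(t,d))).astype(np.float32)
                prof.append(cv2.remap(g,u[:,:1],u[:,1:],cv2.INTER_LINEAR)[:,0])
            offs=[t[1:][np.argmax(np.diff(f))] for f in np.array(prof)]
            m=np.median(prof,0); dm=np.diff(m); rep.append((round(float(t[1:][np.argmax(dm)])*1000,1),round(float(np.std(offs))*1000,1)))
            for q,o in zip(S,offs):
                if abs(o-np.median(offs))<.004: rows.append((q,d,o))
        A=[];b=[]
        c,s=np.cos(p[2]),np.sin(p[2])
        for q,d,o in rows:
            dw=np.array([c*d[0]-s*d[1],s*d[0]+c*d[1]]); rw=np.array([-s*q[0]-c*q[1],c*q[0]-s*q[1]])
            A.append([dw[0],dw[1],dw@rw]); b.append(o)
        p=p+np.linalg.lstsq(np.array(A),np.array(b),rcond=None)[0]
    return p,rep
xs=np.linspace(-.085,.085,25); ys=np.linspace(.056,.065,6)
EDG=[(np.c_[xs,0*xs+.068,0*xs+.066],np.array([0,1.,0])),(np.c_[xs,0*xs-.068,0*xs+.066],np.array([0,-1.,0])),
 (np.vstack([np.c_[0*ys+.098,ys,0*ys+.066],np.c_[0*ys+.098,-ys,0*ys+.066]]),np.array([1.,0,0])),
 (np.vstack([np.c_[0*ys-.098,ys,0*ys+.066],np.c_[0*ys-.098,-ys,0*ys+.066]]),np.array([-1.,0,0]))]
E
python3 - <<'E'
from h import *
for f in('pics/b1raw.png','pics/top_raw.png'):
    I=cv2.imread(f)
    for p0 in((.4482,.0233,-.1204),(.4495,.0278,-.12)):
        p,r=edgefit(I,'top',p0,EDG); print(p.round(4),np.degrees(p[2]).round(2),r)
for p in((.4482,.0233,-.1204),(.4495,.0278,-.12)): print(proj('top',world(p,R)).round(1).tolist())
E
```

```text
[ 0.4488  0.0278 -0.117 ] -6.7 [(1.0, 0.9), (1.0, 0.7), (1.0, 1.2), (2.0, 0.8)]
[ 0.4486  0.0279 -0.1181] -6.77 [(0.5, 1.2), (1.5, 0.7), (1.5, 1.0), (-0.5, 0.6)]
[ 0.4489  0.0279 -0.1186] -6.8 [(2.5, 0.9), (1.0, 1.0), (-0.5, 1.3), (1.0, 0.7)]
[ 0.4488  0.0278 -0.1179] -6.76 [(1.5, 0.7), (0.5, 1.2), (-0.5, 1.0), (1.5, 0.3)]
[[228.3, 200.3], [279.4, 209.5], [266.1, 285.0], [213.0, 274.9]]
[[226.6, 199.7], [277.7, 208.9], [264.3, 284.4], [211.2, 274.3]]
```

Grey is now pinned: (0.4488, 0.0278), yaw -6.75°, with all fits within 0.3 mm. I check the held blue tray the same way to find any offset between the gripper frame and the camera frame.

```bash
python3 - <<'E'
from h import *
I=cv2.imread('pics/b1raw.png'); H=cv2.cvtColor(I,cv2.COLOR_BGR2HSV); H[:,:,1]=180-H[:,:,0]; I2=cv2.cvtColor(H,cv2.COLOR_HSV2BGR)
# put inverted hue in saturation channel directly
class _: pass
inv=(180-cv2.cvtColor(I,cv2.COLOR_BGR2HSV)[:,:,0])
orig=cv2.cvtColor
cv2.cvtColor=lambda im,c: np.dstack([inv]*3) if c==cv2.COLOR_BGR2HSV else orig(im,c)
y=-ys
E2=[EDG[1],(np.c_[0*y+.098,y,0*y+.066],np.array([1.,0,0])),(np.c_[0*y-.098,y,0*y+.066],np.array([-1.,0,0]))]
for z in(.09,.117,.14):
    p,r=edgefit(I,'top',(.4243,-.2949,np.radians(170.1)),E2,z=z); print(z,p.round(4),np.degrees(p[2]).round(2),r)
cv2.cvtColor=orig
J=cv2.imread('pics/b1side.png')
o=proj('side',world((.4243,-.2949,np.radians(170.1),.117),np.vstack([R,[[.0985,0,.021]]])));print(((o-[290,120])*2.5+[500,0]).round(0).tolist())
E
```

```text
0.09 [ 0.4263 -0.2926  2.9681] 170.06 [(-0.5, 0.9), (3.5, 1.0), (4.0, 1.7)]
0.117 [ 0.4229 -0.2871  2.9657] 169.92 [(0.5, 0.9), (1.5, 0.7), (1.0, 1.0)]
0.14 [ 0.4202 -0.2822  2.9682] 170.07 [(0.0, 0.8), (-1.0, 0.8), (-2.5, 1.6)]
[[803.0, -5.0], [726.0, 33.0], [579.0, -22.0], [657.0, -53.0], [760.0, 53.0]]
```

Request:
play_rows:
  targets:
    - {"claw": 1,"linear": [0,0,0],"rotation": [-0.035,-0.005,0]}
    - {"claw": 1,"linear": [0,0.3,-0.1],"rotation": [0,0,0]}
    - {"claw": 1,"linear": [0,0.6,-0.1],"rotation": [0,0,0]}
    - {"claw": 1,"linear": [0,0.9,-0.1],"rotation": [0,0,0]}
    - {"claw": 1,"linear": [0,1,-0.1],"rotation": [0,0,0]}
    - {"claw": 1,"linear": [0,1,-0.1],"rotation": [0,0,0]}
    - {"claw": 1,"linear": [0,1,-0.1],"rotation": [0,0,0]}
    - {"claw": 1,"linear": [0,1,-0.1],"rotation": [0,0,0]}
    - {"claw": 1,"linear": [0,1,-0.1],"rotation": [0,0,0]}
    - {"claw": 1,"linear": [0,1,-0.1],"rotation": [0,0,0]}

```text
time: 8.15
position: [0.4227, -0.0865, 0.1114]
tool_rot: [0.116, 1.57, -0.117]
ft_force: [-0.3, 0.2, -4.5]
grip_width: 0.114
```

Request:
play_rows:
  targets:
    - {"claw": 1,"linear": [0,1,-0.1],"rotation": [0,0,0]}
    - {"claw": 1,"linear": [0,1,-0.1],"rotation": [0,0,0]}
    - {"claw": 1,"linear": [0,1,-0.1],"rotation": [0,0,0]}
    - {"claw": 1,"linear": [0,0.8,-0.1],"rotation": [0,0,0]}
    - {"claw": 1,"linear": [0,0.6,0],"rotation": [0,0,0]}
    - {"claw": 1,"linear": [0,0.3,0],"rotation": [0,0,0]}
    - {"claw": 1,"linear": [0,0,0],"rotation": [0,0,0]}

```text
time: 8.73
position: [0.4228, 0.0532, 0.1113]
tool_rot: [0.112, 1.572, -0.121]
ft_force: [-0.2, 0.7, -3.5]
grip_width: 0.114
```

```bash
python3 - <<'E'
from h import *
go(.4303,.0224,.11,-6.75)
I=get_image('top'); cv2.imwrite('pics/c1raw.png',I)
J=get_image('side'); cv2.imwrite('pics/c1side.png',J)
go(.4303,.0224,.11,-6.75)
cv2.imwrite('pics/c1.png',np.hstack([cv2.resize(I[170:310,190:310],(360,420)),cv2.resize(J[130:270,220:366],(438,420))]))
E
```

```text
t 8.73 pos [0.4228 0.0532 0.1113] jawyaw -8.5 F [-0.2  0.7 -3.5] w 9.9 q [ 0.63 -0.1  -0.77  2.04 -0.07  1.18 -0.26]
rot units total [-0.019 -0.002  0.004] lin units now-axes [ 0.06 -1.17  0.48] lin units after turn [ 0.05 -1.19  0.44]
t 8.83 pos [0.4229 0.0509 0.1112] jawyaw -8.6 F [-0.6 -0.6 -3.4] w 9.9 q [ 0.63 -0.1  -0.76  2.04 -0.07  1.18 -0.26]
rot units total [-0.02  -0.003  0.004] lin units now-axes [ 0.05 -1.08  0.46] lin units after turn [ 0.05 -1.1   0.43]
```

View pics/c1.png

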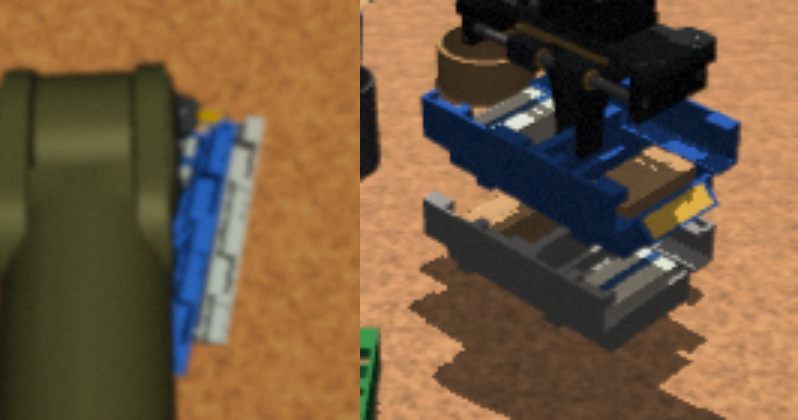

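Picture 9: blue hovers above grey and 2–3 cm to its left as expected from the overshoot, label towards the robot, parcels in place. I fit the visible right rim in the top view and get the correction.

```bash
cat >> h.py <<'E'
class blueness:
    def __init__(s,f): s.f=f
    def __enter__(s): s.o=cv2.cvtColor; cv2.cvtColor=lambda im,c: np.dstack([s.f(im.astype(int)).clip(0,255).astype(np.uint8)]*3)
    def __exit__(s,*a): cv2.cvtColor=s.o
BL=lambda i:180-(i[:,:,0]-i[:,:,2])
GR=lambda i:180-(i[:,:,1]-np.maximum(i[:,:,2],i[:,:,0]))
def rimfit(I,p0,z,f,sgn=1,x0=-.085,x1=.085):
    y=sgn*ys; x=np.linspace(x0,x1,25)
    E2=[(np.c_[x,0*x+sgn*.068,0*x+.066],np.array([0,sgn*1.,0]))]+[(np.c_[0*y+e*.098,y,0*y+.066],np.array([e*1.,0,0])) for e in(1,-1)]
    with blueness(f): p,r=edgefit(I,'top',p0,E2,z=z)
    print('rimfit z',z,p.round(4),np.degrees(p[2]).round(2),r); return p
E
python3 - <<'E'
from h import *
I=cv2.imread('pics/c1raw.png'); J=cv2.imread('pics/c1side.png')
for z in(.11,.117,.125): p=rimfit(I,(.4215,.06,np.radians(171.5)),z,BL)
rimfit(cv2.imread('pics/b1raw.png'),(.4243,-.2949,np.radians(170.1)),.117,BL,-1)
for z in(.117,):
    p=rimfit(I,(.4215,.06,np.radians(171.5)),z,BL)
    print(((proj('side',world((*p,z),R))-[220,130])*3+[360,0]).round(0).tolist())
print(((proj('side',world((.4488,.0278,np.radians(-6.75)),R))-[220,130])*3+[360,0]).round(0).tolist())
E
```

```text
rimfit z 0.11 [0.4236 0.0549 2.9935] 171.51 [(1.0, 0.5), (0.0, 5.2), (1.0, 0.4)]
rimfit z 0.117 [0.4225 0.0549 2.9959] 171.65 [(0.0, 0.6), (-0.5, 5.2), (0.0, 0.8)]
rimfit z 0.125 [0.4213 0.0551 3.0006] 171.92 [(-0.5, 0.6), (-1.5, 4.7), (-1.0, 0.5)]
rimfit z 0.117 [ 0.4226 -0.2883  2.9598] 169.59 [(1.5, 1.3), (0.5, 1.0), (1.5, 0.3)]
rimfit z 0.117 [0.4225 0.0549 2.9959] 171.65 [(0.0, 0.6), (-0.5, 5.2), (0.0, 0.8)]
[[740.0, 122.0], [613.0, 194.0], [420.0, 93.0], [546.0, 36.0]]
[[422.0, 197.0], [536.0, 136.0], [715.0, 223.0], [603.0, 299.0]]
```

Request:
play_rows:
  targets:
    - {"claw": 1,"linear": [0,-0.2,0.1],"rotation": [-0.018,0,0]}
    - {"claw": 1,"linear": [0.2,-0.35,0.15],"rotation": [0,0,0]}
    - {"claw": 1,"linear": [0.3,-0.3,0.15],"rotation": [0,0,0]}
    - {"claw": 1,"linear": [0.3,0,0],"rotation": [0,0,0]}
    - {"claw": 1,"linear": [0.2,0,0],"rotation": [0,0,0]}
    - {"claw": 1,"linear": [0,0,0],"rotation": [0,0,0]}
    - {"claw": 1,"linear": [0,0,0],"rotation": [0,0,0]}
    - {"claw": 1,"linear": [0,0,0],"rotation": [0,0,0]}

```text
time: 9.5
position: [0.4276, 0.0219, 0.0819]
tool_rot: [0.099, 1.577, -0.112]
ft_force: [-0.4, -0.3, -3.6]
grip_width: 0.113
```

```bash
python3 - <<'E'
from h import *
I=get_image('top'); cv2.imwrite('pics/c2raw.png',I); go(.4289,.0302,.11,-7)
J=get_image('side'); cv2.imwrite('pics/c2side.png',J)
z=get_state()['position'][2]+.0055
p=rimfit(I,(.429,.032,np.radians(173)),z,BL,1)
print('side',proj('side',world((*p,z),R)).round(1).tolist())
G=(.4488,.0278,np.radians(-6.75)); t=world((*G,0),[[-.02,0,.054]])[0]; c,s=np.cos(G[2]),np.sin(G[2]); d=t[:2]-p[:2]; print('need in grey axes mm',(c*d[0]+s*d[1])*1e3,(-s*d[0]+c*d[1])*1e3,'yaw',173.25-np.degrees(p[2]),'z down',z-.054)
E
```

```text
t 9.55 pos [0.4277 0.022  0.082 ] jawyaw -7.7 F [ 0.9 -0.3 -3.5] w 9.8 q [ 0.65 -0.05 -0.74  2.07 -0.03  1.12 -0.21]
rot units total [-0.007 -0.005  0.006] lin units now-axes [-1.12  0.32 -0.  ] lin units after turn [-1.12  0.33  0.01]
rimfit z 0.08772144015726471 [0.4266 0.0246 3.0042] 172.13 [(-1.0, 0.6), (11.0, 8.3), (0.0, 0.5)]
side [[350.6, 175.5], [310.8, 199.4], [247.5, 166.5], [287.4, 147.5]]
need in grey axes mm 1.624161744843636 5.788286315971195 yaw 1.1224286134777515 z down 0.033721440157264713
```

Request:
play_rows:
  targets:
    - {"claw": 1,"linear": [0,0.12,0.03],"rotation": [-0.012,-0.005,0.006]}
    - {"claw": 1,"linear": [0,0.11,0.03],"rotation": [0,0,0]}
    - {"claw": 1,"linear": [0.15,0,0],"rotation": [0,0,0]}
    - {"claw": 1,"linear": [0.15,0,0],"rotation": [0,0,0]}
    - {"claw": 1,"linear": [0.1,0,0],"rotation": [0,0,0]}
    - {"claw": 1,"linear": [0,0,0],"rotation": [0,0,0]}
    - {"claw": 1,"linear": [0,0,0],"rotation": [0,0,0]}

```text
time: 10.18
position: [0.4314, 0.0288, 0.0723]
tool_rot: [0.089, 1.566, -0.089]
ft_force: [-0.4, -0.1, -4.5]
grip_width: 0.112
```

```bash
cat >> h.py <<'E'
def need(G,p,z,off,zt):
    t=world((*G,0),[[off,0,0]])[0]; c,s=np.cos(G[2]),np.sin(G[2]); d=t[:2]-p[:2]
    yaw=(np.degrees(G[2]-p[2])+90)%180-90
    print('need in grey axes mm',((c*d[0]+s*d[1])*1e3).round(1),((-s*d[0]+c*d[1])*1e3).round(1),'yaw',yaw.round(2),'down mm',round((z-zt)*1e3,1))
G=(.4488,.0278,np.radians(-6.75))
E
python3 - <<'E'
from h import *
I=get_image('top'); go(.4289,.0302,.11,-7)
J=get_image('side'); cv2.imwrite('pics/c3side.png',J)
z=get_state()['position'][2]+.0055
p=rimfit(I,(.429,.030,np.radians(173)),z,BL,1)
need(G,p,z,-.02,.054)
print('side',((proj('side',world((*p,z),R))-[220,130])*5).round(1).tolist())
cv2.imwrite('pics/c3.png',np.clip(1.7*cv2.resize(J[130:250,220:366],None,fx=5,fy=5,interpolation=cv2.INTER_CUBIC).astype(float),0,255).astype(np.uint8))
E
```

```text
t 10.23 pos [0.4313 0.0288 0.0723] jawyaw -6.5 F [-0.4 -0.1 -3.3] w 9.7 q [ 0.64 -0.04 -0.75  2.08 -0.03  1.08 -0.21]
rot units total [0.005 0.002 0.   ] lin units now-axes [-1.51  0.05 -0.1 ] lin units after turn [-1.51  0.04 -0.1 ]
rimfit z 0.0779350103613923 [0.4317 0.0306 3.0231] 173.21 [(-1.0, 0.8), (4.0, 7.2), (-1.0, 0.5)]
need in grey axes mm -2.7 -0.8 yaw 0.04 down mm 23.9
side [[634.9, 245.7], [440.2, 368.2], [120.9, 204.9], [317.3, 106.8]]
```

Blue is within 3 mm of the seat position. I correct that and lower it.

Request:
play_rows:
  targets:
    - {"claw": 1,"linear": [0.1,-0.02,-0.1],"rotation": [0,0,0]}
    - {"claw": 1,"linear": [0.2,0,0],"rotation": [0,0,0]}
    - {"claw": 1,"linear": [0.2,0,0],"rotation": [0,0,0]}
    - {"claw": 1,"linear": [0.1,0,0],"rotation": [0,0,0]}
    - {"claw": 1,"linear": [0.05,0,0],"rotation": [0,0,0]}
    - {"claw": 1,"linear": [0,0,0],"rotation": [0,0,0]}
    - {"claw": 1,"linear": [0,0,0],"rotation": [0,0,0]}

```text
time: 10.87
position: [0.4283, 0.0282, 0.0542]
tool_rot: [0.089, 1.566, -0.09]
ft_force: [-0.4, 0.1, -3.4]
grip_width: 0.111
```

```bash
python3 - <<'E'
from h import *
I=get_image('top'); go(.4289,.0302,.11,-6.5)
z=get_state()['position'][2]+.0055
p=rimfit(I,(.429,.030,np.radians(173)),z,BL,1)
need(G,p,z,-.02,.054)
E
```

```text
t 10.92 pos [0.4284 0.0282 0.0542] jawyaw -6.6 F [-1.2 -0.4 -4.7] w 9.8 q [ 0.64 -0.01 -0.75  2.11 -0.01  1.04 -0.22]
rot units total [-0.001  0.002  0.   ] lin units now-axes [-2.23  0.08  0.02] lin units after turn [-2.23  0.08  0.01]
rimfit z 0.05973057230925983 [0.4225 0.0306 3.0375] 174.03 [(-0.5, 1.1), (-3.5, 4.9), (3.5, 0.9)]
need in grey axes mm 6.4 0.3 yaw -0.78 down mm 5.7
```

Request:
play_rows:
  targets:
    - {"claw": 1,"linear": [0.05,0,0.05],"rotation": [0,0,0]}
    - {"claw": 1,"linear": [0.06,0,0],"rotation": [0,0,0]}
    - {"claw": 1,"linear": [0.06,0,0],"rotation": [0,0,0]}
    - {"claw": 1,"linear": [0.06,0,0],"rotation": [0,0,0]}
    - {"claw": 1,"linear": [0,0,0],"rotation": [0,0,0]}

```text
time: 11.33
position: [0.4308, 0.028, 0.0487]
tool_rot: [0.09, 1.564, -0.09]
ft_force: [0.2, 0.0, -2.0]
grip_width: 0.11
```

Request:
play_rows:
  targets:
    - {"claw": 1,"linear": [0.05,0,-0.05],"rotation": [0,0,0]}
    - {"claw": 1,"linear": [0.05,0,0],"rotation": [0,0,0]}
    - {"claw": 1,"linear": [0,0,0],"rotation": [0,0,0]}

```text
time: 11.58
position: [0.4308, 0.0281, 0.0489]
tool_rot: [0.089, 1.563, -0.091]
ft_force: [-0.9, 0.9, -3.6]
grip_width: 0.111
```

```bash
python3 - <<'E'
from h import *
go(.4289,.0302,.11,-6.5); print(get_state()['torque'])
I=get_image('top');J=get_image('side')
g=edgefit(I,'top',G,EDG[1:2]+[(np.c_[0*ys+.098,-ys,0*ys+.066],np.array([1.,0,0]))]); print('grey right rim',g[0].round(4),g[1])
p=(.4289,.0302,np.radians(173.25))
print('side expected at seat',((proj('side',world((*p,.054),R))-[220,130])*5).round(0).tolist())
cv2.imwrite('pics/c4.png',np.clip(1.7*cv2.resize(J[130:250,220:366],None,fx=5,fy=5,interpolation=cv2.INTER_CUBIC).astype(float),0,255).astype(np.uint8))
E
```

```text
t 11.58 pos [0.4308 0.0281 0.0489] jawyaw -6.6 F [-0.9  0.9 -3.6] w 9.7 q [ 0.64 -0.   -0.76  2.11  0.    1.03 -0.23]
rot units total [-0.001  0.004  0.001] lin units now-axes [-2.44  0.07 -0.07] lin units after turn [-2.44  0.07 -0.09]
[0.07176448 0.09544819 0.03396996]
grey right rim [ 0.4497  0.024  -0.1298] [(0.0, 5.6), (1.0, 1.1)]
side expected at seat [[636.0, 292.0], [444.0, 417.0], [128.0, 250.0], [322.0, 149.0]]
```

View pics/c4.png

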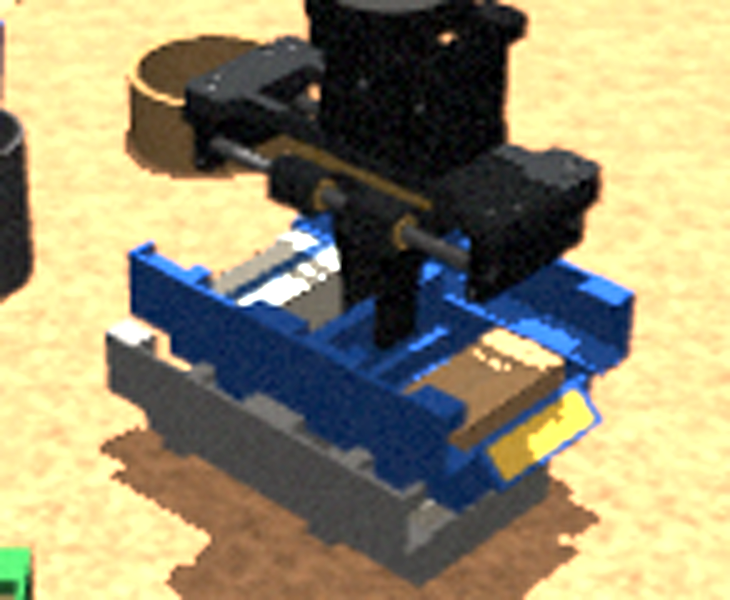

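Picture 10: blue sits over grey offset towards the robot as planned, with rim corners at (132,248) and (633,293) against expected (128,250) and (636,292). I test for contact with one more small step down.

Request:
play_rows:
  targets:
    - {"claw": 1,"linear": [0.15,0,0],"rotation": [0,0,0]}

```text
time: 11.77
position: [0.4311, 0.0279, 0.0481]
tool_rot: [0.088, 1.565, -0.093]
ft_force: [-21.6, -1.1, 57.8]
grip_width: 0.115
```

Request:
play_rows:
  targets:
    - {"claw": 1,"linear": [0.1,0,0],"rotation": [0,0,0]}

```text
time: 11.85
position: [0.431, 0.0278, 0.0483]
tool_rot: [0.087, 1.566, -0.094]
ft_force: [-10.8, -0.6, 19.5]
grip_width: 0.114
```

Firm contact at tray height 0.054, which is exactly the seat height. I release partially and lift clear.

Request:
play_rows:
  targets:
    - {"claw": 1,"linear": [-0.03,0,0],"rotation": [0,0,0]}
    - {"claw": 0.62,"linear": [0,0,0],"rotation": [0,0,0]}
    - {"claw": 0.62,"linear": [0,0,0],"rotation": [0,0,0]}
    - {"claw": 0.62,"linear": [0,0,0],"rotation": [0,0,0]}
    - {"claw": 0.62,"linear": [0,0,0],"rotation": [0,0,0]}
    - {"claw": 0.62,"linear": [0,0,0],"rotation": [0,0,0]}
    - {"claw": 0.62,"linear": [-0.3,0,0],"rotation": [0,0,0]}
    - {"claw": 0.62,"linear": [-0.5,0,0],"rotation": [0,0,0]}
    - {"claw": 0.62,"linear": [-0.8,0,0],"rotation": [0,0,0]}
    - {"claw": 0.62,"linear": [-1,0,0],"rotation": [0,0,0]}

```text
time: 12.68
position: [0.4283, 0.0286, 0.1133]
tool_rot: [0.088, 1.572, -0.092]
ft_force: [0.8, -1.0, -0.8]
grip_width: 0.378
```

```bash
python3 - <<'E'
from h import *
cv2.imwrite('pics/d0side.png',get_image('side'))
# green re-fit by edges from early picture
I=cv2.imread('pics/top_raw.png')
E3=EDG
for p0 in((.4632,.3455,-.9433),(.4661,.3507,-.9364)):
    with blueness(GR): p,r=edgefit(I,'top',p0,EDG)
    print('green',p.round(4),np.degrees(p[2]).round(2),r)
with blueness(BL): p,r=edgefit(I,'top',(.4328,-.2985,1.311),EDG)
print('blue was',p.round(4),np.degrees(p[2]).round(2),r)
go(.4645,.348,.11,-53.8)
E
```

```text
green [ 0.4651  0.3485 -0.9347] -53.55 [(0.5, 1.0), (2.0, 2.4), (1.0, 1.0), (0.0, 1.0)]
green [ 0.4652  0.3484 -0.9304] -53.31 [(1.0, 0.9), (8.0, 2.4), (0.5, 1.3), (0.5, 1.0)]
blue was [ 0.4331 -0.2965  1.2999] 74.48 [(1.0, 1.0), (0.5, 0.6), (-0.5, 1.6), (2.5, 0.8)]
t 12.73 pos [0.4321 0.0287 0.1185] jawyaw -6.5 F [ 2.2 -0.4  2.5] w 32.9 q [ 0.65 -0.1  -0.73  2.03 -0.07  1.18 -0.17]
rot units total [0.525 0.004 0.001] lin units now-axes [ 0.3  12.84 -0.17] lin units after turn [ 0.34  8.59 -9.54]
```

Request:
play_rows:
  targets:
    - {"claw": 0.62,"linear": [-0.3,0,0],"rotation": [0.075,0,0]}
    - {"claw": 0.62,"linear": [0,0,0],"rotation": [0.075,0,0]}
    - {"claw": 0.62,"linear": [0,0,0],"rotation": [0.075,0,0]}
    - {"claw": 0.62,"linear": [0,0,0],"rotation": [0.075,0,0]}
    - {"claw": 0.62,"linear": [0,0,0],"rotation": [0.075,0,0]}
    - {"claw": 0.62,"linear": [0,0,0],"rotation": [0.075,0,0]}
    - {"claw": 0.62,"linear": [0,0,0],"rotation": [0.075,0,0]}
    - {"claw": 0.62,"linear": [0,0.67,-0.74],"rotation": [0,0,0]}
    - {"claw": 0.62,"linear": [0,0.67,-0.74],"rotation": [0,0,0]}
    - {"claw": 0.62,"linear": [0,0.67,-0.74],"rotation": [0,0,0]}

```text
time: 13.57
position: [0.4479, 0.0987, 0.1336]
tool_rot: [0.771, 1.407, -0.772]
ft_force: [-0.5, 0.3, 0.3]
grip_width: 0.378
```

Request:
play_rows:
  targets:
    - {"claw": 0.62,"linear": [0,0.67,-0.74],"rotation": [0,0,0]}
    - {"claw": 0.62,"linear": [0,0.67,-0.74],"rotation": [0,0,0]}
    - {"claw": 0.62,"linear": [0,0.67,-0.74],"rotation": [0,0,0]}
    - {"claw": 0.62,"linear": [0,0.67,-0.74],"rotation": [0,0,0]}
    - {"claw": 0.62,"linear": [0,0.67,-0.74],"rotation": [0,0,0]}
    - {"claw": 0.62,"linear": [0,0.67,-0.74],"rotation": [0,0,0]}
    - {"claw": 0.62,"linear": [0,0.67,-0.74],"rotation": [0,0,0]}
    - {"claw": 0.62,"linear": [0,0.5,-0.55],"rotation": [0,0,0]}

```text
time: 14.23
position: [0.482, 0.2984, 0.1357]
tool_rot: [0.778, 1.4, -0.773]
ft_force: [0.4, 0.1, 1.3]
grip_width: 0.379
```

```bash
python3 - <<'E'
from h import *
go(.469,.3455,.065,-53.5)
I=get_image('top'); cv2.imwrite('pics/e1raw.png',I)
G2=edgefit(I,'top',G,EDG[1:2]); 
for z in(.05,.054,.058):
    with blueness(BL): p,r=edgefit(I,'top',(.4289,.0302,np.radians(173.25)),EDG,z=z)
    print('blue stacked',z,p.round(4),np.degrees(p[2]).round(2),r); need(G,p,z,-.02,.054)
E
```

```text
t 14.23 pos [0.482  0.2984 0.1357] jawyaw -57.2 F [0.4 0.1 1.3] w 33.0 q [ 0.26  0.31 -1.03  1.72  0.31  1.26 -1.84]
rot units total [-0.041  0.014 -0.009] lin units now-axes [ 2.79  0.54 -1.93] lin units after turn [ 2.83  0.7  -1.82]
blue stacked 0.05 [0.4314 0.0307 3.0265] 173.41 [(0.0, 0.8), (1.5, 1.2), (0.0, 1.1), (1.0, 0.6)]
need in grey axes mm -2.4 -0.8 yaw -0.16 down mm -4.0
blue stacked 0.054 [0.431  0.0305 3.0246] 173.3 [(0.0, 0.7), (0.0, 0.9), (-1.0, 1.2), (-2.0, 0.5)]
need in grey axes mm -2.0 -0.6 yaw -0.05 down mm 0.0
blue stacked 0.058 [0.4306 0.0303 3.025 ] 173.32 [(1.0, 0.7), (1.5, 1.0), (-0.5, 1.1), (-1.0, 1.0)]
need in grey axes mm -1.6 -0.4 yaw -0.07 down mm 4.0
```

Blue is seated within 2 mm / 0.1° of nominal. On to green.

Request:
play_rows:
  targets:
    - {"claw": 0.62,"linear": [0,0,0],"rotation": [-0.041,0.014,-0.009]}
    - {"claw": 0.62,"linear": [0.2,0.2,-0.6],"rotation": [0,0,0]}
    - {"claw": 0.62,"linear": [0.5,0.2,-0.6],"rotation": [0,0,0]}
    - {"claw": 0.62,"linear": [0.5,0.2,-0.6],"rotation": [0,0,0]}
    - {"claw": 0.62,"linear": [0.3,0.1,0],"rotation": [0,0,0]}
    - {"claw": 0.62,"linear": [0,0,0],"rotation": [0,0,0]}

```text
time: 14.78
position: [0.4697, 0.3529, 0.0989]
tool_rot: [0.728, 1.451, -0.718]
ft_force: [0.3, -1.4, 0.7]
grip_width: 0.383
```

```bash
python3 - <<'E'
from h import *
go(.469,.3455,.0,-53.5)
J=get_image('side'); cv2.imwrite('pics/e2side.png',J)
c=J[180:345,120:270]
def px(P): return ((proj('side',P)-[120,180])*3.6).round(0).tolist()
g=(.4651,.3485,np.radians(-53.5)); s=get_state()['position']
print('wall',px(world(g,[[0,.045,.05],[0,-.045,.05]])),'rep tcp +30mm',px([s+[0,0,.03]]))
for w in((-.004,.003,.03),(0,0,.03)):
  for e in(.024,-.024): print('finger',w,px(world((*(s[:2]+w[:2]),np.radians(-53.5)),[[e,0,s[2]+w[2]]])))
cv2.imwrite('pics/e2.png',np.clip(1.7*cv2.resize(c,None,fx=3.6,fy=3.6,interpolation=cv2.INTER_CUBIC).astype(float),0,255).astype(np.uint8))
E
```

```text
t 14.78 pos [0.4697 0.3529 0.0989] jawyaw -53.1 F [ 0.3 -1.4  0.7] w 33.3 q [ 0.14  0.42 -1.02  1.7   0.37  1.23 -1.89]
rot units total [ 0.005 -0.004 -0.003] lin units now-axes [ 3.95 -0.22  0.24] lin units after turn [ 3.95 -0.2   0.22]
wall [[167.0, 342.0], [328.0, 344.0]] rep tcp +30mm [[219.0, 233.0]]
finger (-0.004, 0.003, 0.03) [[229.0, 210.0]]
finger (-0.004, 0.003, 0.03) [[212.0, 270.0]]
finger (0, 0, 0.03) [[228.0, 205.0]]
finger (0, 0, 0.03) [[211.0, 263.0]]
```

View pics/e2.png

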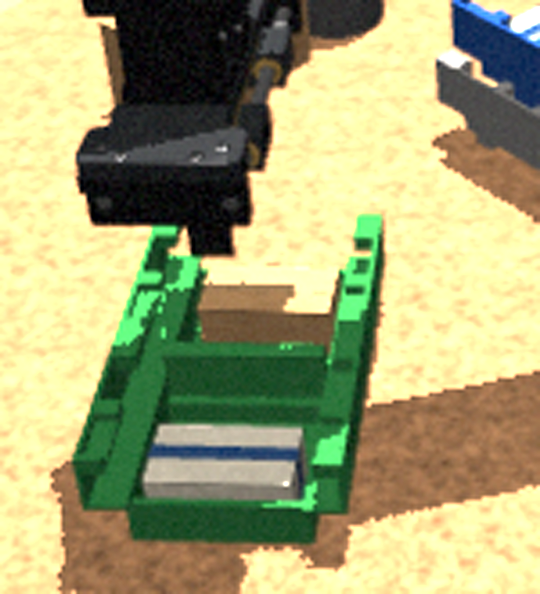

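Picture 11: the green tray is untouched with both parcels in. The fingers are above the near half of the wall, with the front tip at (214,250) and the wall at (167..328,343). I shift 5 mm along the wall and descend in two stages.

Request:
play_rows:
  targets:
    - {"claw": 0.62,"linear": [0,-0.2,0],"rotation": [0.005,-0.004,-0.003]}
    - {"claw": 0.62,"linear": [0.5,0,0],"rotation": [0,0,0]}
    - {"claw": 0.62,"linear": [0.6,0,0],"rotation": [0,0,0]}
    - {"claw": 0.62,"linear": [0.6,0,0],"rotation": [0,0,0]}
    - {"claw": 0.62,"linear": [0.5,0,0],"rotation": [0,0,0]}
    - {"claw": 0.62,"linear": [0.2,0,0],"rotation": [0,0,0]}
    - {"claw": 0.62,"linear": [0,0,0],"rotation": [0,0,0]}

```text
time: 15.42
position: [0.4692, 0.3442, 0.0355]
tool_rot: [0.734, 1.438, -0.735]
ft_force: [0.2, -1.0, 0.3]
grip_width: 0.378
```

```bash
python3 - <<'E'
from h import *
go(.4665,.3475,-.004,-53.5)
E
```

```text
t 15.42 pos [0.4692 0.3442 0.0355] jawyaw -54.0 F [ 0.2 -1.   0.3] w 32.9 q [ 0.11  0.48 -0.97  1.77  0.44  1.13 -1.95]
rot units total [-0.005  0.003 -0.001] lin units now-axes [ 1.58 -0.01 -0.18] lin units after turn [ 1.58 -0.01 -0.17]
```

Request:
play_rows:
  targets:
    - {"claw": 0.62,"linear": [0,0,-0.14],"rotation": [-0.005,0.003,0]}
    - {"claw": 0.62,"linear": [0.3,0,0],"rotation": [0,0,0]}
    - {"claw": 0.62,"linear": [0.3,0,0],"rotation": [0,0,0]}
    - {"claw": 0.62,"linear": [0.2,0,0],"rotation": [0,0,0]}
    - {"claw": 0.62,"linear": [0,0,0],"rotation": [0,0,0]}

```text
time: 15.83
position: [0.4677, 0.3476, 0.0142]
tool_rot: [0.731, 1.444, -0.727]
ft_force: [0.1, -0.1, 0.4]
grip_width: 0.381
```

```bash
python3 - <<'E'
from h import *
go(.4665,.3475,-.004,-53.5)
J=get_image('side'); c=J[180:345,120:270]
def px(P): return ((proj('side',P)-[120,180])*5).round(0).tolist()
g=(.4651,.3485,np.radians(-53.5)); s=get_state()['position']
print('wall',px(world(g,[[0,.045,.05],[0,-.045,.05]])))
for dz in(.025,.03,.036): print('front finger centre',dz,px(world((*s[:2],np.radians(-53.5)),[[-.024,0,s[2]+dz]])))
cv2.imwrite('pics/e3.png',np.clip(2*cv2.resize(c,None,fx=5,fy=5,interpolation=cv2.INTER_CUBIC).astype(float),0,255).astype(np.uint8)[100:700])
E
```

```text
t 15.83 pos [0.4677 0.3476 0.0142] jawyaw -53.5 F [ 0.1 -0.1  0.4] w 33.1 q [ 0.09  0.5  -0.96  1.79  0.46  1.09 -1.96]
rot units total [-0.    -0.    -0.002] lin units now-axes [ 0.73 -0.04 -0.03] lin units after turn [ 0.73 -0.04 -0.03]
wall [[232.0, 475.0], [455.0, 478.0]]
front finger centre 0.025 [[332.0, 535.0]]
front finger centre 0.03 [[331.0, 526.0]]
front finger centre 0.036 [[329.0, 514.0]]
```

No more pictures are available, so I go on with the numbers. There is no contact force, so I finish the descent and close.

Request:
play_rows:
  targets:
    - {"claw": 0.62,"linear": [0.25,0,0],"rotation": [0,0,0]}
    - {"claw": 0.62,"linear": [0.25,0,0],"rotation": [0,0,0]}
    - {"claw": 0.62,"linear": [0.2,0,0],"rotation": [0,0,0]}
    - {"claw": 0.62,"linear": [0,0,0],"rotation": [0,0,0]}

```text
time: 16.22
position: [0.4685, 0.3485, -0.0038]
tool_rot: [0.732, 1.443, -0.725]
ft_force: [-0.6, -0.6, 0.2]
grip_width: 0.38
```

Request:
play_rows:
  targets:
    - {"claw": 1,"linear": [0,0,0],"rotation": [0,0,0]}
    - {"claw": 1,"linear": [0,0,0],"rotation": [0,0,0]}
    - {"claw": 1,"linear": [0,0,0],"rotation": [0,0,0]}
    - {"claw": 1,"linear": [0,0,0],"rotation": [0,0,0]}
    - {"claw": 1,"linear": [0,0,0],"rotation": [0,0,0]}
    - {"claw": 1,"linear": [0,0,0],"rotation": [0,0,0]}
  newtons: 40

```text
time: 16.72
position: [0.4677, 0.3494, -0.0041]
tool_rot: [0.732, 1.445, -0.724]
ft_force: [0.4, 0.0, -0.5]
grip_width: 0.108
```

Request:
play_rows:
  targets:
    - {"claw": 1,"linear": [-0.2,0,0],"rotation": [0,0,0]}
    - {"claw": 1,"linear": [-0.4,0,0],"rotation": [0,0,0]}
    - {"claw": 1,"linear": [-0.6,0,0],"rotation": [0,0,0]}
    - {"claw": 1,"linear": [-0.7,0,0],"rotation": [0,0,0]}
    - {"claw": 1,"linear": [-0.7,0,0],"rotation": [0,0,0]}
    - {"claw": 1,"linear": [-0.7,0,0],"rotation": [-0.03,0,0]}
    - {"claw": 1,"linear": [-0.7,0,0],"rotation": [-0.05,0,0]}
    - {"claw": 1,"linear": [-0.7,0,0],"rotation": [-0.06,0,0]}
    - {"claw": 1,"linear": [-0.6,0,0],"rotation": [-0.07,0,0]}
    - {"claw": 1,"linear": [-0.4,0,0],"rotation": [-0.07,0,0]}

```text
time: 17.55
position: [0.4627, 0.342, 0.1427]
tool_rot: [0.365, 1.543, -0.382]
ft_force: [0.1, 0.3, -4.6]
grip_width: 0.11
```

Request:
play_rows:
  targets:
    - {"claw": 1,"linear": [-0.2,0,0],"rotation": [-0.07,0,0]}
    - {"claw": 1,"linear": [0,0,0],"rotation": [-0.07,0,0]}
    - {"claw": 1,"linear": [0,0,0],"rotation": [-0.06,0,0]}
    - {"claw": 1,"linear": [0,0,0],"rotation": [-0.03,0,0]}
    - {"claw": 1,"linear": [0,0,0],"rotation": [0,0,0]}

```text
time: 17.97
position: [0.4633, 0.3411, 0.1538]
tool_rot: [0.064, 1.571, -0.081]
ft_force: [-0.3, -0.1, -5.2]
grip_width: 0.112
```

```bash
cat >> h.py <<'E'
def gmask(I): 
    m=((I[:,:,1].astype(int)-np.maximum(I[:,:,0],I[:,:,2]))>25).astype(np.uint8)
    return m
E
python3 - <<'E'
from h import *
go(.448,.029,.146,-6.75)
I=get_image('top'); cv2.imwrite('pics/f1raw.png',I); J=get_image('side'); cv2.imwrite('pics/f1side.png',J)
s=get_state(); z=s['position'][2]+.0045
for sg in(1,-1): rimfit(I,(s['position'][0],s['position'][1],np.radians(-6.75)),z,GR,sg)
# blue stack check unobscured?
with blueness(BL): p,r=edgefit(I,'top',(.431,.0305,np.radians(173.3)),EDG,z=.054)
print('blue',p.round(4),np.degrees(p[2]).round(2),r)
E
```

```text
t 17.97 pos [0.4633 0.3411 0.1538] jawyaw -5.3 F [-0.3 -0.1 -5.2] w 9.8 q [ 0.29  0.44 -1.23  1.65  0.43  1.37 -1.1 ]
rot units total [ 0.016 -0.001  0.007] lin units now-axes [  0.44 -12.48   0.54] lin units after turn [  0.31 -12.47   0.86]
rimfit z 0.15813296013862876 [ 0.4708  0.3404 -0.0831] -4.76 [(3.5, 7.7), (8.0, 0.5), (8.0, 0.6)]
rimfit z 0.15813296013862876 [ 0.4658  0.3415 -0.1471] -8.43 [(-1.0, 6.1), (0.0, 0.8), (-10.5, 10.5)]
blue [0.4309 0.0305 3.025 ] 173.32 [(1.5, 0.8), (-0.5, 0.9), (1.5, 0.9), (0.5, 0.7)]
```

```bash
python3 - <<'E'
from h import *
for n in('top','side'):
    I=cv2.imread(f'pics/f1{"raw" if n=="top" else "side"}.png'); m=gmask(I); k,L,st,_=cv2.connectedComponentsWithStats(m); 
    print(n,[tuple(x) for x in st[1:] if x[4]>30])
    pts=np.argwhere(m)[:,::-1]; h=cv2.approxPolyDP(cv2.convexHull(pts.astype(np.int32)),2,True)[:,0]; print('hull',h.tolist())
    for z in(.15,.158,.166): print(z,proj(n,world((.4633,.3411,np.radians(-5.3),z),R)).round(0).tolist())
I=cv2.imread('pics/f1raw.png'); m=gmask(I); x,y,w,h=cv2.boundingRect(m)
s=cv2.resize(I,None,fx=.5,fy=.5,interpolation=cv2.INTER_AREA).astype(int); gg=(s[:,:,1]-s.max(2)*0-np.maximum(s[:,:,0],s[:,:,2]))>25; dk=s.max(2)<60
for r in range(y//2-3,(y+h)//2+3): print(''.join('G' if gg[r,c] else '#' if dk[r,c] else '.' for c in range(x//2-4,(x+w)//2+30)))
E
```

```text
top [(np.int32(117), np.int32(180), np.int32(27), np.int32(44), np.int32(503)), (np.int32(91), np.int32(182), np.int32(8), np.int32(11), np.int32(62))]
hull [[143, 182], [135, 223], [72, 256], [65, 255], [86, 178]]
0.15 [[87.0, 172.0], [144.0, 181.0], [125.0, 266.0], [65.0, 256.0]]
0.158 [[85.0, 171.0], [143.0, 180.0], [124.0, 266.0], [63.0, 256.0]]
0.166 [[84.0, 170.0], [142.0, 179.0], [123.0, 265.0], [62.0, 256.0]]
side [(np.int32(121), np.int32(196), np.int32(87), np.int32(50), np.int32(584)), (np.int32(225), np.int32(197), np.int32(22), np.int32(16), np.int32(124)), (np.int32(188), np.int32(204), np.int32(59), np.int32(56), np.int32(507))]
hull [[246, 223], [234, 237], [208, 256], [190, 259], [143, 230], [121, 198], [227, 197], [246, 207]]
0.15 [[121.0, 201.0], [180.0, 173.0], [248.0, 211.0], [187.0, 247.0]]
0.158 [[120.0, 197.0], [179.0, 170.0], [247.0, 207.0], [186.0, 244.0]]
0.166 [[119.0, 194.0], [179.0, 166.0], [247.0, 203.0], [186.0, 240.0]]
.....#........##################..........................................
......#.......##################...........................
[... 2540 characters left out ...]
#........................
...######...................................########......................
....#######..................................########.....................
....########...................................#######....................
....#########...................................#######...................
.....#########...................................########.................
.....GGG########...................................#######................
......GG########...................................########...............
...........#######..................................#########.............
............#######...................................########............
```

Side corners agree with the reported pose to 1 px and the top ones to 2 px, so the green tray is centred on the tool within about 4 mm. I carry it over to the stack.

Request:
play_rows:
  targets:
    - {"claw": 1,"linear": [0,0,0],"rotation": [0.016,0,0.007]}
    - {"claw": 1,"linear": [0,-0.3,0.05],"rotation": [0,0,0]}
    - {"claw": 1,"linear": [0,-0.6,0.05],"rotation": [0,0,0]}
    - {"claw": 1,"linear": [0,-0.9,0.05],"rotation": [0,0,0]}
    - {"claw": 1,"linear": [0,-1,0.05],"rotation": [0,0,0]}
    - {"claw": 1,"linear": [0,-1,0.05],"rotation": [0,0,0]}
    - {"claw": 1,"linear": [0,-1,0.05],"rotation": [0,0,0]}
    - {"claw": 1,"linear": [0,-1,0.05],"rotation": [0,0,0]}
    - {"claw": 1,"linear": [0,-1,0.05],"rotation": [0,0,0]}
    - {"claw": 1,"linear": [0,-1,0.05],"rotation": [0,0,0]}

```text
time: 18.9
position: [0.4448, 0.1419, 0.1504]
tool_rot: [0.098, 1.575, -0.093]
ft_force: [0.8, -0.2, -4.5]
grip_width: 0.114
```

Request:
play_rows:
  targets:
    - {"claw": 1,"linear": [0,-1,0.05],"rotation": [0,0,0]}
    - {"claw": 1,"linear": [0,-0.8,0.05],"rotation": [0,0,0]}
    - {"claw": 1,"linear": [0,-0.6,0.05],"rotation": [0,0,0]}
    - {"claw": 1,"linear": [0,-0.4,0],"rotation": [0,0,0]}
    - {"claw": 1,"linear": [0,-0.2,0],"rotation": [0,0,0]}
    - {"claw": 1,"linear": [0,0,0],"rotation": [0,0,0]}
    - {"claw": 1,"linear": [0,0,0],"rotation": [0,0,0]}

```text
time: 19.48
position: [0.4352, 0.0523, 0.1488]
tool_rot: [0.099, 1.573, -0.123]
ft_force: [-0.7, 0.9, -4.0]
grip_width: 0.113
```

```bash
cat >> h.py <<'E'
T2=(.4507,.0282,np.radians(-6.7))
def show(I,x0,x1,y0,y1,f):
    s=I.astype(int); g=gmask(I); b=(s[:,:,0]-s[:,:,2])>40; dk=s.max(2)<60; sat=s.max(2)-s.min(2)
    for r in range(y0,y1,f): print(r,''.join('G' if g[r,c] else 'B' if b[r,c] else '#' if dk[r,c] else 'w' if sat[r,c]<40 else '.' for c in range(x0,x1,f)))
E
python3 - <<'E'
from h import *
I=get_image('top'); cv2.imwrite('pics/g1raw.png',I); go(*T2[:2],.146,-6.7)
J=get_image('side'); cv2.imwrite('pics/g1side.png',J)
s=get_state()['position']; z=s[2]+.0045
show(I,200,300,170,310,3)
p=rimfit(I,(s[0],s[1],np.radians(-6.7)),z,GR,-1); need(T2,p,z,0,.108)
print('top pred',proj('top',world((*p,z),R)).round(1).tolist()); print('side pred',proj('side',world((*p,z),R)).round(1).tolist())
m=gmask(J); m[:,:215]=0; print('side hull',cv2.approxPolyDP(cv2.convexHull(np.argwhere(m)[:,::-1].astype(np.int32)),1.5,True)[:,0].tolist())
E
```

```text
t 19.53 pos [0.4352 0.0525 0.1488] jawyaw -8.1 F [ 0.3  1.7 -4.9] w 9.5 q [ 1.07 -0.17 -1.14  1.96 -0.14  1.26 -0.16]
rot units total [-0.015 -0.003  0.01 ] lin units now-axes [ 0.12 -0.87  0.75] lin units after turn [ 0.11 -0.89  0.73]
170 ..................................
173 ..................................
176 ..................................
179 #...........w##...................
182 ###############...................
185 wwwwwwww##w#www#..................
188 wwwwwwwwwww#www#..................
191 wwwwwwwwwwwwwww#w.................
194 wwwwwwwwwwwwwww####...............
197 w..w..www.wwwww##w#...............
200 ..........www.w####...............
203 ..........ww.ww####...GG..........
206 .....w....wwwww###GGGGGG..........
209 w.wwwwwwwwwwwww##w..GGG..w........
212 wwwwwwwwww#www##w...GGGwBB........
215 wwwwwwwwwwwwww##w...GGGBBB........
218 wwwwwwwwwwwwwww#w..GGGGBBB........
221 wwwwwwwwwwwwww###..GGGBBBB........
224 wwwwwwwwwww...###..GGGBBBw........
227 wwwwwwwwwww...###GGGGGBBBw........
230 wwwwwwwwwww...###GGGGGBBB.........
233 wwwwwwwwwww..w##GGGGGGBBB.........
236 w
[... 689 characters left out ...]
.......
290 wwwwwwwww####....wwBBB............
293 wwwwwwwww####.....................
296 wwwwwwwww####.....................
299 wwwwwwwww####.....................
302 wwwwwwwww####.....................
305 wwwwwwwww###......................
308 w.wwwwwww###......................
rimfit z 0.1533525916403629 [ 0.4338  0.0523 -0.1382] -7.92 [(0.0, 0.6), (0.0, 0.4), (-1.5, 0.9)]
need in grey axes mm 19.6 -21.9 yaw 1.22 down mm 45.4
top pred [[211.8, 190.6], [270.4, 202.3], [252.9, 289.2], [191.7, 276.4]]
side pred [[236.2, 145.0], [278.7, 126.7], [344.0, 153.6], [301.4, 176.8]]
side hull [[341, 167], [331, 178], [313, 192], [301, 190], [281, 183], [251, 166], [237, 146], [304, 138], [342, 153]]
```

The fit is clean: 0 to 1.5 mm residuals, and the side view agrees to 2 px. I correct.

Request:
play_rows:
  targets:
    - {"claw": 1,"linear": [0,-0.2,0.2],"rotation": [-0.014,-0.003,0.01]}
    - {"claw": 1,"linear": [0,-0.25,0.25],"rotation": [0,0,0]}
    - {"claw": 1,"linear": [0.1,-0.2,0.2],"rotation": [0,0,0]}
    - {"claw": 1,"linear": [0.2,-0.1,0.1],"rotation": [0,0,0]}
    - {"claw": 1,"linear": [0.1,0,0],"rotation": [0,0,0]}
    - {"claw": 1,"linear": [0,0,0],"rotation": [0,0,0]}
    - {"claw": 1,"linear": [0,0,0],"rotation": [0,0,0]}

```text
time: 20.17
position: [0.4533, 0.0365, 0.1375]
tool_rot: [0.091, 1.569, -0.082]
ft_force: [0.2, 0.2, -5.1]
grip_width: 0.11
```

```bash
cat > m.py <<'E'
from h import *
I=get_image('top'); go(*T2[:2],.1035,-6.5)
s=get_state()['position']; z=s[2]+.0045
p=rimfit(I,(s[0],s[1],np.radians(-6.7)),z,GR,-1); need(T2,p,z,0,.108); print('tray-rep mm',((p[:2]-s[:2])*1e3).round(1))
J=get_image('side'); m=gmask(J); m[:,:215]=0
print('side pred',proj('side',world((*p,z),R)).round(1).tolist()); print('side hull',cv2.approxPolyDP(cv2.convexHull(np.argwhere(m)[:,::-1].astype(np.int32)),1.5,True)[:,0].tolist())
E
python3 m.py
```

```text
t 20.22 pos [0.4532 0.0366 0.1374] jawyaw -6.3 F [-0.3  0.3 -4.9] w 9.9 q [ 1.09 -0.07 -1.16  1.95 -0.08  1.22 -0.15]
rot units total [ 0.002 -0.001 -0.004] lin units now-axes [ 1.36 -0.35 -0.06] lin units after turn [ 1.36 -0.34 -0.06]
rimfit z 0.14193636359024303 [ 0.4516  0.0358 -0.1038] -5.95 [(0.0, 0.9), (0.0, 0.3), (-0.5, 5.1)]
need in grey axes mm -0.0 -7.7 yaw -0.75 down mm 33.9
tray-rep mm [-1.5 -0.7]
side pred [[234.9, 145.6], [275.3, 127.0], [340.3, 152.2], [300.4, 175.3]]
side hull [[339, 153], [337, 166], [308, 188], [302, 189], [281, 186], [251, 172], [235, 146], [238, 144], [274, 140], [303, 139]]
```

Request:
play_rows:
  targets:
    - {"claw": 1,"linear": [0,-0.15,0],"rotation": [0.007,-0.001,-0.004]}
    - {"claw": 1,"linear": [0.1,-0.12,0],"rotation": [0,0,0]}
    - {"claw": 1,"linear": [0.2,0,0],"rotation": [0,0,0]}
    - {"claw": 1,"linear": [0.15,0,0],"rotation": [0,0,0]}
    - {"claw": 1,"linear": [0.1,0,0],"rotation": [0,0,0]}
    - {"claw": 1,"linear": [0,0,0],"rotation": [0,0,0]}
    - {"claw": 1,"linear": [0,0,0],"rotation": [0,0,0]}

```text
time: 20.85
position: [0.452, 0.029, 0.1225]
tool_rot: [0.093, 1.567, -0.099]
ft_force: [0.1, 0.2, -5.1]
grip_width: 0.111
```

```bash
python3 m.py
```

```text
t 20.9 pos [0.4519 0.029  0.1225] jawyaw -7.0 F [-0.3  0.2 -4.7] w 9.6 q [ 1.09 -0.05 -1.16  1.97 -0.05  1.19 -0.18]
rot units total [-0.006  0.001  0.002] lin units now-axes [ 0.76 -0.04 -0.05] lin units after turn [ 0.76 -0.04 -0.05]
rimfit z 0.12700842484192623 [ 0.45    0.0285 -0.1145] -6.56 [(0.0, 0.8), (0.0, 0.7), (-1.0, 5.0)]
need in grey axes mm 0.7 -0.2 yaw -0.14 down mm 19.0
tray-rep mm [-2.  -0.6]
side pred [[237.9, 150.1], [278.0, 131.6], [342.1, 157.3], [302.3, 180.4]]
side hull [[338, 172], [320, 188], [302, 193], [284, 186], [241, 162], [238, 150], [276, 144], [305, 143], [339, 157]]
```

Aligned within 1 mm. I lower in small steps.

Request:
play_rows:
  targets:
    - {"claw": 1,"linear": [0.15,0,0.02],"rotation": [0,0,0]}
    - {"claw": 1,"linear": [0.15,0,0],"rotation": [0,0,0]}
    - {"claw": 1,"linear": [0.1,0,0],"rotation": [0,0,0]}
    - {"claw": 1,"linear": [0.05,0,0],"rotation": [0,0,0]}
    - {"claw": 1,"linear": [0,0,0],"rotation": [0,0,0]}

```text
time: 21.37
position: [0.4531, 0.0289, 0.1106]
tool_rot: [0.093, 1.566, -0.099]
ft_force: [1.2, -1.3, -4.9]
grip_width: 0.11
```

```bash
python3 m.py
```

```text
t 21.42 pos [0.4531 0.0289 0.1107] jawyaw -7.0 F [ 0.1 -0.2 -5.2] w 9.9 q [ 1.08 -0.02 -1.18  1.98 -0.02  1.17 -0.21]
rot units total [-0.006  0.002  0.002] lin units now-axes [ 0.29 -0.04 -0.09] lin units after turn [ 0.29 -0.04 -0.09]
rimfit z 0.11515881171718864 [ 0.4576  0.0273 -0.1136] -6.51 [(-0.5, 1.0), (-6.0, 0.8), (-7.5, 2.8)]
need in grey axes mm -6.9 0.1 yaw -0.19 down mm 7.2
tray-rep mm [ 4.4 -1.6]
side pred [[236.1, 153.5], [275.9, 135.0], [339.0, 160.7], [299.4, 183.9]]
side hull [[340, 162], [336, 177], [312, 196], [300, 198], [294, 197], [253, 177], [238, 155], [276, 148], [304, 148]]
```

Request:
play_rows:
  targets:
    - {"claw": 1,"linear": [0.08,0,-0.03],"rotation": [0,0,0]}
    - {"claw": 1,"linear": [0.06,0,0],"rotation": [0,0,0]}
    - {"claw": 1,"linear": [0.06,0,0],"rotation": [0,0,0]}
    - {"claw": 1,"linear": [0.05,0,0],"rotation": [0,0,0]}
    - {"claw": 1,"linear": [0,0,0],"rotation": [0,0,0]}

```text
time: 21.88
position: [0.453, 0.0289, 0.1044]
tool_rot: [0.093, 1.564, -0.1]
ft_force: [0.3, 0.4, -4.3]
grip_width: 0.112
```

Request:
play_rows:
  targets:
    - {"claw": 1,"linear": [0.06,0,0],"rotation": [0,0,0]}

```text
time: 21.97
position: [0.4533, 0.0287, 0.1037]
tool_rot: [0.093, 1.564, -0.101]
ft_force: [-5.7, 0.3, 18.9]
grip_width: 0.112
```

Request:
play_rows:
  targets:
    - {"claw": 1,"linear": [0.06,0,0],"rotation": [0,0,0]}

```text
time: 22.05
position: [0.4533, 0.0287, 0.1037]
tool_rot: [0.092, 1.566, -0.101]
ft_force: [-8.2, -0.8, 17.2]
grip_width: 0.11
```

Contact comes at tray height 0.108, which is the seated height. I release and lift clear.

Request:
play_rows:
  targets:
    - {"claw": 1,"linear": [-0.03,0,0],"rotation": [0,0,0]}
    - {"claw": 0.62,"linear": [0,0,0],"rotation": [0,0,0]}
    - {"claw": 0.62,"linear": [0,0,0],"rotation": [0,0,0]}
    - {"claw": 0.62,"linear": [0,0,0],"rotation": [0,0,0]}
    - {"claw": 0.62,"linear": [0,0,0],"rotation": [0,0,0]}
    - {"claw": 0.62,"linear": [0,0,0],"rotation": [0,0,0]}
    - {"claw": 0.62,"linear": [-0.3,0,0],"rotation": [0,0,0]}
    - {"claw": 0.62,"linear": [-0.5,0,0],"rotation": [0,0,0]}
    - {"claw": 0.62,"linear": [-0.7,0,0],"rotation": [0,0,0]}
    - {"claw": 0.62,"linear": [-0.8,0,0],"rotation": [0,0,0]}

```text
time: 22.88
position: [0.4533, 0.0301, 0.1642]
tool_rot: [0.094, 1.567, -0.097]
ft_force: [-0.1, 0.4, 0.1]
grip_width: 0.377
```

Request:
play_rows:
  targets:
    - {"claw": 0.62,"linear": [-0.8,0,0],"rotation": [0,0,0]}
    - {"claw": 0.62,"linear": [-0.3,0.5,0],"rotation": [0,0,0]}
    - {"claw": 0.62,"linear": [0,0.9,0],"rotation": [0,0,0]}
    - {"claw": 0.62,"linear": [0,1,0],"rotation": [0,0,0]}
    - {"claw": 0.62,"linear": [0,1,0],"rotation": [0,0,0]}
    - {"claw": 0.62,"linear": [0,1,0],"rotation": [0,0,0]}
    - {"claw": 0.62,"linear": [0,1,0],"rotation": [0,0,0]}
    - {"claw": 0.62,"linear": [0,1,0],"rotation": [0,0,0]}
    - {"claw": 0.62,"linear": [0,1,0],"rotation": [0,0,0]}
    - {"claw": 0.62,"linear": [0,0.5,0],"rotation": [0,0,0]}

```text
time: 23.72
position: [0.4826, 0.2372, 0.1992]
tool_rot: [0.102, 1.551, -0.109]
ft_force: [-1.3, 0.6, 1.4]
grip_width: 0.378
```

Request:
play_rows:
  targets:
    - {"claw": 0.62,"linear": [0,0.5,0],"rotation": [0,0,0]}
    - {"claw": 0.62,"linear": [0,0.3,0],"rotation": [0,0,0]}
    - {"claw": 0.62,"linear": [0,0,0],"rotation": [0,0,0]}
    - {"claw": 0.62,"linear": [0,0,0],"rotation": [0,0,0]}

```text
time: 24.05
position: [0.4814, 0.2684, 0.1989]
tool_rot: [0.1, 1.556, -0.094]
ft_force: [-0.4, 0.1, 0.5]
grip_width: 0.377
```

```bash
python3 - <<'E'
from h import *
go(*T2[:2],.2,-6.5)
I=get_image('top'); J=get_image('side'); cv2.imwrite('pics/h1.png',I)
for z in(.1,.108,.116):
    with blueness(GR): p,r=edgefit(I,'top',T2,EDG,z=z)
    print('green',z,p.round(4),np.degrees(p[2]).round(2),r); need((.431,.0305,np.radians(173.3)),p,z,-.02,.108)
print('side pred',proj('side',world((*p[:3],.108),R)).round(1).tolist()); m=gmask(J)
print('side hull',cv2.approxPolyDP(cv2.convexHull(np.argwhere(m)[:,::-1].astype(np.int32)),1.5,True)[:,0].tolist())
# grey: visible right rim line vs. first picture, and bystanders: pixel differences
A=cv2.imread('pics/top_raw.png'); D=cv2.absdiff(A,I).max(2)
for n,(x,y,w,h) in dict(carton=(187,117,54,38),pot=(243,115,33,48),tape=(312,132,45,44)).items(): print(n,'changed px',int((D[y:y+h,x:x+w]>40).sum()))
# parcels: white (plain) & brown (label) colours at expected spots of green tray; yellow label
for nm,q,pz in(('brown',[.06,0,.037],.108),('white',[-.06,.03,.037],.108),('label',[.0985,0,.021],.108)):
    u=proj('top',world((*p[:3],pz),[q]))[0].round().astype(int); print(nm,u,I[u[1]-1:u[1]+2,u[0]-1:u[0]+2].mean((0,1)).round())
u=proj('top',world((.431,.0305,np.radians(173.3),.054),[[.0985,0,.021]]))[0].round().astype(int); print('blue label',u,I[u[1],u[0]])
show(I,200,300,180,310,2)
E
```

```text
t 24.05 pos [0.4814 0.2684 0.1989] jawyaw -7.1 F [-0.4  0.1  0.5] w 32.8 q [ 0.53  0.31 -1.28  1.66  0.31  1.39 -0.92]
rot units total [-0.006  0.008 -0.003] lin units now-axes [-0.09 -9.69 -0.03] lin units after turn [-0.04 -9.69 -0.13]
green 0.1 [ 0.4534  0.0293 -0.1211] -6.94 [(1.0, 0.9), (1.5, 0.9), (0.5, 1.0), (0.5, 0.9)]
need in grey axes mm 2.4 1.4 yaw 0.24 down mm -8.0
green 0.108 [ 0.452   0.029  -0.1241] -7.11 [(0.0, 1.1), (0.5, 0.7), (-0.5, 0.8), (0.0, 0.8)]
need in grey axes mm 1.0 1.0 yaw 0.41 down mm 0.0
green 0.116 [ 0.4512  0.0287 -0.1197] -6.86 [(1.0, 0.9), (0.5, 1.0), (-1.5, 0.8), (0.0, 0.7)]
need in grey axes mm 0.2 0.6 yaw 0.16 down mm 8.0
side pred [[237.9, 157.1], [277.8, 138.4], [340.9, 164.7], [301.2, 188.1]]
side hull [[339, 165], [337, 178], [308, 203], [273, 188], [254, 174], [239, 158], [278, 139]]
carton changed px 0
pot changed px 0
tape changed px 0
brown [249 212] [ 81. 149. 183.]
white [227 259] [155. 116.  81.]
label [252 198] [  3. 133. 159.]
blue label [236 287] [  0 139 183]
180 ..................................................
182 ..............
[... 2801 characters left out ...]
.w.....wwBBBBBBBBBBBBBB.................
286 ####.......w..........wwBBBBBBBBB.................
288 ####.......w.............ww.BBBBw.................
290 #####....................wwwwBBBw.................
292 ######...................w........................
294 #######...........................................
296 ########..........................................
298 ww######..........................................
300 ww#######.........................................
302 ww########........................................
304 www########.......................................
306 wwww########......................................
308 wwwwww######w.....................................
```

```bash
python3 -c "
from bench import *
print(close_job(), get_state()['time'])"
```

```text
the job is handed in; nothing more can be done
the job is handed in; nothing more can be done
```

I stacked blue on grey and green on blue, each turned end for end, and handed the job in at about 24 s. The gripper was clear of the stack. The hand-in reports no verdict.

**Last checks**
- **Seating:** blue met its seat at a tray height of 0.054 m, about 2 mm and 0.1° from nominal. Green met its seat at 0.108 m, about 1 mm and 0.4° from nominal. Both are inside the play.
- **Labels:** the yellow ends stand out on alternate sides, green's at the far end and blue's towards the robot.
- **Parcels:** green's two are visible in place. Blue's two were last seen in place just before I let go of it, because green now hides them.
- **Bystanders:** the big carton, pen pot and tape roll show no pixel change in the top camera.

**What went wrong or disagreed**
- **Missed first grip on blue:** the reported tool height was about 30 mm lower than the pictures showed, so the jaws closed in the air above the wall. I corrected for it afterwards.
- **Hard contact for blue:** my step to test that blue was seated peaked at 58 N on the wrist, below the 120 N limit but firmer than I wanted. Green's contact was about 19 N.
- **Grey not re-measured at the end:** the one direct re-fit of grey, while setting blue down, was too partly hidden to trust. Blue's fit on grey did stay the same up to the pickup of green. After green was set down I did not re-fit either.
- **Picture limit:** I reached the 12-picture limit before green was gripped, so green's placing and the final state were checked only by measurements from the images.

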